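# Make up the espresso board and the tea board

### The job

Make up the two wooden serving boards for the guests: the espresso cup, the water glass and the sugar pot go on the long board with three wells, the mug and the honey jar on the short board with two wells. Stand every piece upright in the round well that was cut for its foot (on each board a bigger foot has a bigger well), setting the crockery down gently and tipping nothing over. Nobody takes milk: leave the milk jug, and the little plant, where they stand.

Things in the scene. Friction and masses are not known exactly. Their poses are not given: they have to be found in the camera images.
- long_board: Oak serving board, 100 (x) by 264 (y) by 18 mm (z), flat on the table, does not shift. Origin: centre of its underside. Three round wells 4 mm deep (floor at z = 14 mm) along its y axis, at x = 0: sugar pot's 72 mm across at y = +84 mm, espresso cup's 56 mm at y = 0, water glass's 64 mm at y = -84 mm. Left or right of the robot, its y axis within 0.3 rad of the world's.
- short_board: Oak serving board, 100 (x) by 204 (y) by 18 mm (z), flat on the table, does not shift. Origin: centre of its underside. Two round wells 4 mm deep (floor at z = 14 mm) along its y axis, at x = 0: mug's 76 mm across at y = +50 mm, honey jar's 66 mm at y = -50 mm. Lies on the other side from the long board, its y axis within 0.3 rad of the world's.
- espresso_cup: Small white ceramic cup without handle, open at the top, 56 mm high; foot 42 mm across, widening to 57 mm at 13 mm height and 60 mm at the rim; about 0.13 kg. Stands upright; origin: centre of its underside, z up.
- water_glass: Clear drinking glass, open at the top, 88 mm high; foot 50 mm across, 57 mm at the rim; about 0.16 kg. Grip it within about 30 mm of the rim: lower, the gripper's body may meet the rim. Stands upright; origin: centre of its underside, z up.
- sugar_pot: White ceramic pot with a closed (fixed) lid and small knob, 72 mm high over the knob; foot 58 mm across, body 64 mm from 6 to 46 mm height, lid edge 66 mm at 46 to 50 mm height, knob 18 mm; about 0.26 kg. Stands upright; origin: centre of its underside, z up.
- mug: Slim tall white ceramic mug, open at the top, 92 mm high, straight body 66 mm across, foot 62 mm, with a handle on its +y side that reaches 60 mm from the axis (17 to 80 mm high, 9 mm thick); about 0.24 kg. Any heading; grip it across the body clear of the handle, within about 30 mm of the rim. Stands upright; origin: centre of its underside, z up.
- honey_jar: Amber glass jar with a paper band and a brass screw lid, closed, 70 mm high, body 52 mm across up to 50 mm height (the foot is 52 mm too), lid 49 mm across from 56 mm height; about 0.23 kg. Stands upright; origin: centre of its underside, z up.
- milk_jug: Bystander, to be left alone: little steel milk jug, open at the top, 68 mm high, belly 58 mm across, handle on its +y side reaching 50 mm from the axis, spout on -y. Loose. Origin: centre of its underside.
- plant: Bystander, to be left alone: small green plant in a cord-wrapped pot 60 mm across and 58 mm high; leaves up to 105 mm high within 40 mm of the axis. Loose. Origin: centre of its underside.

How it is judged:
At the end, for the whole second after the job is handed in: Each of the five pieces stands in its own well: foot on the well floor (12 to 15.8 mm above the board's underside), within 10 mm of the well centre along both board axes, upright within 0.05 rad, at rest. Milk jug and plant: moved under 15 mm, upright within 0.1 rad (x of espresso_cup in the frame of long_board between -0.01 and 0.01 m and y of espresso_cup in the frame of long_board between -0.01 and 0.01 m and z of espresso_cup in the frame of long_board between 0.012 and 0.0158 m and angle between each of espresso_cup, sugar_pot, water_glass, mug, honey_jar's own z axis and vertical below 0.05 rad and linear speed of each of espresso_cup, sugar_pot, water_glass, mug, honey_jar below 0.01 m/s and angular speed of each of espresso_cup, sugar_pot, water_glass, mug, honey_jar below 0.1 rad/s and x of sugar_pot in the frame of long_board between -0.01 and 0.01 m and y of sugar_pot in the frame of long_board between 0.074 and 0.094 m and z of sugar_pot in the frame of long_board between 0.012 and 0.0158 m and x of water_glass in the frame of long_board between -0.01 and 0.01 m and y of water_glass in the frame of long_board between -0.094 and -0.074 m and z of water_glass in the frame of long_board between 0.012 and 0.0158 m and x of mug in the frame of short_board between -0.01 and 0.01 m and y of mug in the frame of short_board between 0.04 and 0.06 m and z of mug in the frame of short_board between 0.012 and 0.0158 m and x of honey_jar in the frame of short_board between -0.01 and 0.01 m and y of honey_jar in the frame of short_board between -0.06 and -0.04 m and z of honey_jar in the frame of short_board between 0.012 and 0.0158 m and distance of each of milk_jug, plant from where it was at the start of the episode below 0.015 m and angle between each of milk_jug, plant's own z axis and vertical below 0.1 rad); the robot touches nothing.
It fails at once if a piece is tipped over (leans more than 0.7 rad) (angle between any of espresso_cup, sugar_pot, water_glass, mug, honey_jar, milk_jug, plant's own z axis and vertical above 0.7 rad).
It fails at once if the milk jug or the plant is shifted more than 15 mm (distance of any of milk_jug, plant from where it was at the start of the episode above 0.015 m).
It fails at once if a piece is pressed down hard on a board (more than 60 N) (contact force between any of espresso_cup, sugar_pot, water_glass and long_board above 60 N or contact force between any of mug, honey_jar and short_board above 60 N).
It fails at once if a piece is dropped (moves faster than 0.5 m/s while the fingers do not hold it, as after a fall of 13 mm) ((linear speed of espresso_cup above 0.5 m/s and contact force between the fingers and espresso_cup below 0.05 N) or (linear speed of sugar_pot above 0.5 m/s and contact force between the fingers and sugar_pot below 0.05 N) or (linear speed of water_glass above 0.5 m/s and contact force between the fingers and water_glass below 0.05 N) or (linear speed of mug above 0.5 m/s and contact force between the fingers and mug below 0.05 N) or (linear speed of honey_jar above 0.5 m/s and contact force between the fingers and honey_jar below 0.05 N)).
It also fails if it takes over 131 s, if anything falls off the work surface, if the arm or the gripper's body presses on something with over 40 N, if the wrist force passes 120 N, or if a joint passes its speed limit or range.

### The arm

A 7-joint arm with a two-finger parallel gripper is mounted at the origin on the work surface. World frame = base frame: x ahead of the robot, y to its left, z up, the work surface at z = 0. Lengths are in m, angles in rad, forces in N, time in s.
With the tool pointing down it reaches from about 0.35 to 0.9 m from the base axis. Payload 8.1 kg.
Tool frame: the origin (TCP) lies midway between the tips of the shut fingers; the grasp point (between the pads) lies 19 mm behind it; z points along the fingers, y is the line along which they close (so a half turn about z gives the same grasp; the last joint's range is limited). The gripper opens to 92 mm and grips with 3 to 60 N. Pads are 19 mm wide; open, the fingers measure 130 mm over their backs; the gripper's body (75 mm by 190 mm) begins 47 mm behind the grasp point.
Start: joints at [-1.354, 0.434, 0.025, 1.573, -0.012, 1.134, -0.075], TCP at [0.197, 0.593, 0.227] pointing down, gripper open.
Joint ranges: [-2.62, 2.62], [-0.44, 2.09], [-1.27, 1.32], [0.08, 2.57], [-1.32, 4.46], [0.12, 2], [-2.74, 2.74]. Speed limits (rad/s): [2.22, 2.22, 3.01, 3.01, 3.14, 3.14, 3.14].

### API

Orientations are given as a rotation vector (axis times angle).
In Python, from cell import arm gives the robot as it stands.
- The arm moves only by the tool carry_out, never from a script. Its arguments are lists of equal length, an entry for each row: "claw": the finger opening in cm, from 0 to 9.18; "delta_pos": the shift along the tool's x, y, z in cm, a list of three; "angular": the turn, a rotation vector about the tool's x, y, z in rad, a list of three. In form: {"claw": [claw, ...], "delta_pos": [[dx, dy, dz], ...], "angular": [[ax, ay, az], ...]}. A call has 1 to 20 rows; each row shifts and turns the commanded pose from where the row before left it, along the tool's axes as they then stand; what a row does not reach is not made up. A row lasts 1/10 s, in which the tool goes at most 50 mm and 8.59 degrees, less where a joint would pass 70% of its speed; a pose out of reach is approached as far as the arm can. A call with a gripper value outside its range is refused whole. The fingers move at their own pace and stop on an object; "force" is the grip in N (left out, the last holds). Time passes only in rows, so rows that do not move let the fingers close. It gives the time, the measured TCP pose, the force, the opening and the grip force at its end, in the units of the state.
- arm.observe(): the state, without advancing time (a new reading comes with each control period).
- arm.get_image(name): name is "scene" or "top" or "wrist"; returns a dict with "frame" (384x512x3 uint8, red, green, blue), "mtx" (3x3 intrinsics, pixels), "T" (4x4, takes a point from camera to world coordinates). Camera axes: x right, y down, z forward; pixel columns grow to the right and rows downward; lengths in m; the calibration is good to about 2 mm. A picture is of the moment at which its call begins. There is no depth.
- arm.sign_off(): hands the job in; it is judged then, once.
Trained networks look in a picture, given as the dict that the camera call returned (one of the last four; its "shot" number tells which), for a name from the list of things; names that differ only in an ending like _2 or _b are one class to them, and where a whole thing is asked for, a point or a joint stands for the part that bears it (a point fixed in the world has none). Each returns a list of dicts, best first, with "conf" (0 to 1); they miss things now and then, are a little off and sometimes report something else, mostly with a low value. They report only what shows in the picture. A call takes as long as a camera call.
- arm.look_for(label, picture): "centre" ([column, row] as shares, 0 to 1, of the picture: columns of its width, rows of its height, amid what is visible of it).
- arm.trace(label, picture): "region" (384x512 bool, what is visible of it) and "centre" ([column, row] as shares, 0 to 1, of the picture: columns of its width, rows of its height, amid what is visible of it).
- arm.place_of(label, picture): "centre" ([column, row] as shares, 0 to 1, of the picture: columns of its width, rows of its height: a listed point, or the origin of a listed thing).
The state is a dict: "clock": time; "joints": joint angles; "dq": joint speeds; "joint_efforts": joint torques, N m; "position": TCP position; "ee_rot": TCP orientation; "force": force on the tool from outside, world axes, zero at the start; "ft_torque": the same for the moment, N m; "width": opening from 0.0 (shut) to 1.0 (fully open); "gripper_force": force on a finger pad.
Only numpy, scipy, OpenCV 4.12 (cv2) and the standard library are available. Lean on these libraries where they do the work, as an engineer would, in place of code of your own. Each camera call takes 0.05 s, during which the arm holds its last target. There are 200 camera calls.

## Working session

There is one attempt and no reset: what is moved stays moved. The work goes in short steps, Python scripts to look and compute and a tool call to move; the robot and the scene stay as the last step left them, time stands still between calls to the robot, and variables do not carry over. Pictures are saved under pics/ and viewed, at most 14 in all, crops included, and the job is handed in when it is done.

Besides the shell and the picture viewer there is one more tool, called after ">>>" by a JSON object that holds its "fn" and its "kwargs", one argument or row to a line. carry_out: Moves the arm, as the interface text tells. Its arguments: {"type":"object","properties":{"claw":{"type":"array","items":{"type":"number"}},"delta_pos":{"type":"array","items":{"type":"array","items":{"type":"number"}}},"angular":{"type":"array","items":{"type":"array","items":{"type":"number"}}},"force":{"type":"number"}},"required":["claw","delta_pos","angular"]}

```bash
ls; mkdir -p pics
python3 - <<'E'
from cell import arm
import cv2,numpy as np
s=arm.observe();print({k:np.round(v,3) for k,v in s.items()})
ims=[]
for n in ["top","scene"]:
    p=arm.get_image(n);print(n,p["mtx"].round(1).tolist(),p["T"].round(3).tolist())
    cv2.imwrite(f"pics/{n}0.png",p["frame"][:,:,::-1])
    for l in "long_board short_board espresso_cup water_glass sugar_pot mug honey_jar milk_jug plant".split():
        for f in (arm.place_of,):
            print(l,[(np.round(np.array(d["centre"])*[512,384],1).tolist(),round(d["conf"],2)) for d in f(l,p)][:3])
E
```

```text
pics
{'clock': np.float64(0.0), 'joints': array([-1.354,  0.435,  0.025,  1.574, -0.012,  1.134, -0.075]), 'dq': array([-0.   ,  0.001,  0.001, -0.001,  0.002, -0.002,  0.001]), 'joint_efforts': array([-1.0000e-03, -6.6783e+01,  9.8500e-01, -3.1448e+01, -6.1000e-02,
        4.2000e-02,  0.0000e+00]), 'position': array([0.196, 0.593, 0.226]), 'ee_rot': array([-5.000e-01, -3.101e+00,  2.000e-03]), 'force': array([-0.041, -0.295,  0.22 ]), 'ft_torque': array([ 0.051, -0.07 , -0.006]), 'gripper_force': np.float64(0.0), 'width': np.float64(0.998)}
top [[434.3, 0.0, 250.7], [0.0, 434.3, 189.0], [0.0, 0.0, 1.0]] [[-0.007, -0.995, 0.103, 0.41], [-1.0, 0.006, -0.003, -0.009], [0.002, -0.103, -0.995, 1.233], [0.0, 0.0, 0.0, 1.0]]
long_board [([189.2, 160.2], 0.67)]
short_board []
espresso_cup [([350.2, 222.9], 0.93), ([189.1, 161.5], 0.38)]
water_glass [([99.2, 185.5], 0.65)]
sugar_pot [([198.8, 225.5], 0.63)]
mug [([244.9, 218.6], 0.58)]
honey_jar [([154.4, 221.2], 0.74)]
milk_jug [([387.1, 187.0], 0.87)]
plant [([291.9, 225.3], 0.77)]
scene [[440.9, 0.0, 254.5], [0.0, 440.9, 194.0], [0.0, 0.0, 1.0]] [[-0.834, 0.319, -0.45, 1.012], [0.551, 0.508, -0.662, 0.71], [0.017, -0.8, -0.6, 0.683], [0.0, 0.0, 0.0, 1.0]]
long_board [([263.2, 265.6], 0.85), ([353.9, 261.2], 0.44)]
short_board [([187.0, 187.3], 0.73), ([259.6, 172.1], 0.17)]
espresso_cup [([226.5, 140.6], 0.71)]
water_glass [([376.9, 324.3], 0.97)]
sugar_pot [([320.8, 226.6], 0.62)]
mug [([278.8, 199.1], 0.78)]
honey_jar [([355.2, 260.2], 0.73)]
milk_jug [([178.1, 140.1], 0.77)]
plant [([260.5, 174.4], 0.7)]
```

Run:
```python
import cv2
for n in("top","scene"):
    a=cv2.imread(f"pics/{n}0.png");cv2.imwrite(f"pics/{n}0b.png",cv2.resize(a,(800,600),interpolation=cv2.INTER_CUBIC))
```

```text
(no output)
```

View pics/top0b.png

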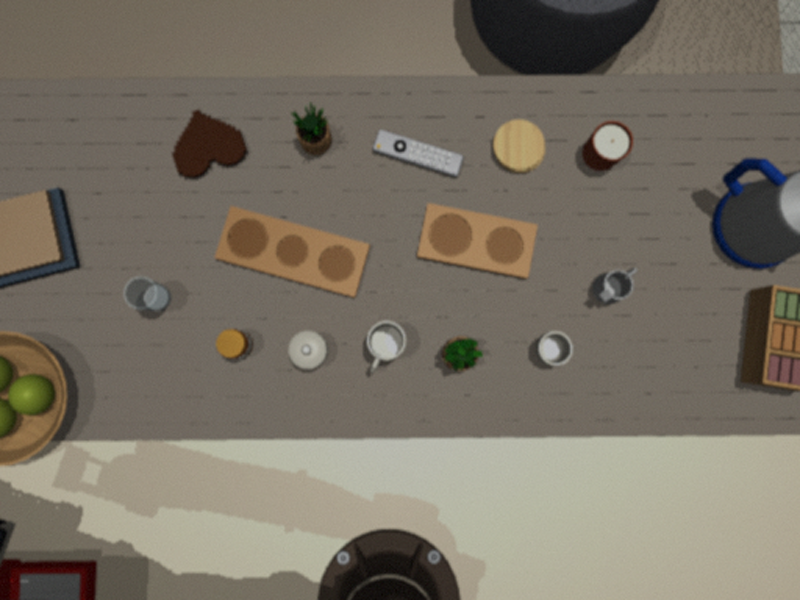

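View pics/scene0b.png

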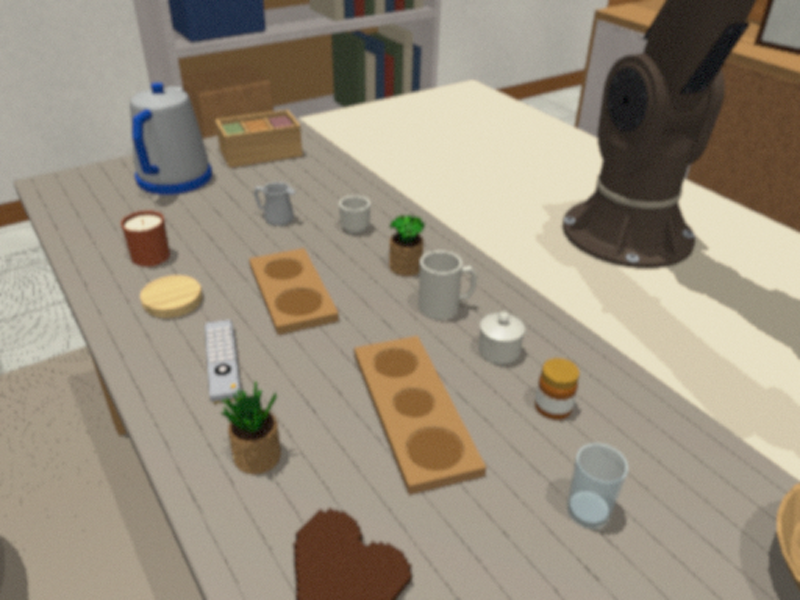

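The top view shows the long board on the left (800-px frame, wells at (247,238), (292,250) and (337,263), the biggest on the left). The short board's wells are at (450,234) and (505,244). A row of pieces stands nearer the robot: glass (147,294), jar (231,343), sugar pot (307,350), mug (385,342), plant (461,352), cup (554,348). The milk jug is at (617,285). The scene view agrees, and the mug handle points toward the robot.

```bash
cat > h.py <<'E'
from cell import arm
import numpy as np, cv2
L="espresso_cup water_glass sugar_pot mug honey_jar milk_jug plant".split()
def px(c): return np.array(c)*[512,384]
def ray(p,uv):
    d=p["T"][:3,:3]@np.linalg.solve(p["mtx"],[uv[0],uv[1],1.]); return p["T"][:3,3],d/np.linalg.norm(d)
def at_z(p,uv,z):
    o,d=ray(p,uv); return o+d*(z-o[2])/d[2]
def tri(rs):
    A=np.zeros((3,3));b=np.zeros(3)
    for o,d in rs:
        P=np.eye(3)-np.outer(d,d);A+=P;b+=P@o
    x=np.linalg.solve(A,b); return x,[np.linalg.norm(np.cross(x-o,d)) for o,d in rs]
def proj(p,X):
    c=np.linalg.inv(p["T"])@np.append(X,1);u=p["mtx"]@c[:3];return u[:2]/u[2]
def rect(p,reg,z):
    cs,_=cv2.findContours(reg.astype(np.uint8),cv2.RETR_EXTERNAL,cv2.CHAIN_APPROX_NONE)
    c=max(cs,key=cv2.contourArea)[:,0]
    w=np.array([at_z(p,u,z)[:2] for u in c])
    (cx,cy),sz,a=cv2.minAreaRect((w*1000).astype(np.float32))
    B=cv2.boxPoints(((cx,cy),sz,a)); e=[B[1]-B[0],B[2]-B[1]]; e=max(e,key=np.linalg.norm); e=e*np.sign(e[1])
    return np.round([cx,cy],1),np.round(sz,1),np.arctan2(-e[0],e[1])
E
python3 - <<'E'
from h import *
P={n:arm.get_image(n) for n in("top","scene")}
for l in L:
    rs=[]
    for n in P:
        d=arm.place_of(l,P[n])
        if d: rs.append(ray(P[n],px(d[0]["centre"]))); print(l,n,d[0]["conf"],at_z(P[n],px(d[0]["centre"]),0).round(3))
    if len(rs)==2: print("   tri",*[np.round(v,4) for v in tri(rs)])
for l in("long_board","short_board"):
    for n in P:
        for d in arm.trace(l,P[n])[:2]: print(l,n,d["conf"],d["region"].sum(),*rect(P[n],d["region"],0.018))
E
```

```text
espresso_cup top 0.93 [ 0.445 -0.298  0.   ]
espresso_cup scene 0.61 [ 0.434 -0.3    0.   ]
   tri [ 0.4419 -0.2944  0.006 ] [0.0035 0.0035]
water_glass top 0.82 [0.538 0.423 0.   ]
water_glass scene 0.78 [ 0.54   0.421 -0.   ]
   tri [5.392e-01 4.222e-01 1.000e-04] [0.0013 0.0013]
sugar_pot top 0.56 [0.436 0.133 0.   ]
sugar_pot scene 0.59 [0.439 0.133 0.   ]
   tri [ 0.4367  0.1326 -0.0014] [0.0012 0.0012]
mug top 0.73 [0.458 0.002 0.   ]
mug scene 0.78 [ 0.446 -0.     0.   ]
   tri [0.4547 0.0043 0.0072] [0.0041 0.0041]
honey_jar top 0.86 [0.453 0.274 0.   ]
honey_jar scene 0.63 [0.62  0.177 0.   ]
   tri [0.5345 0.2222 0.0027] [0.0962 0.0962]
milk_jug top 0.73 [ 0.636 -0.167  0.   ]
milk_jug scene 0.87 [ 0.541 -0.421  0.   ]
   tri [ 0.6277 -0.1593  0.1473] [0.021 0.021]
plant top 0.76 [ 0.425 -0.136  0.   ]
plant scene 0.69 [ 0.437 -0.117  0.   ]
   tri [ 0.4247 -0.1367 -0.0157] [0.0011 0.0011]
long_board top 0.56 3360 [619.8 168.4] [267.3 104.5] -0.2694177
long_board scene 0.89 4816 [620.5 175.4] [278.6 107.8] -0.27851173
short_board top 0.53 460 [ 553.2 -416.8] [54.4 89.1] 0.27173534
short_board scene 0.95 2104 [ 637.4 -156.7] [229.5 106.4] -0.20665161
```

```bash
cat >> h.py <<'E'
from scipy.spatial.transform import Rotation as Ro
def go(x,y,z,psi):
    "print the tilt/yaw turn (tool axes) and then the shift (cm, in the new tool axes)"
    s=arm.observe();R0=Ro.from_rotvec(s["ee_rot"])
    Y=np.array([np.cos(psi),np.sin(psi),0]);Z=np.array([0,0,-1.]);R1=Ro.from_matrix(np.stack([np.cross(Y,Z),Y,Z],1))
    d=R1.inv().apply(np.array([x,y,z])-s["position"])*100
    print("t",round(float(s["clock"]),2),"turn",(R0.inv()*R1).as_rotvec().round(3),"shift",d.round(2),"rows>=",round(np.linalg.norm(d)/4,1))
E
python3 -c "
from h import *
go(.5,.22,.36,-.27)"
```

```text
t 2.0 turn [ 0.    -0.     1.521] shift [-27.88  39.21 -13.32] rows>= 12.5
```

>>> {"fn": "carry_out", "kwargs": {
  "claw": [9, 9, 9, 9, 9, 9, 9, 9, 9, 9, 9],
  "delta_pos": [
    [0, 0, -1],
    [0, 0, -1],
    [0, 0, -1],
    [0, 0, -1],
    [0, 0, -1],
    [0, 0, -1],
    [0, 0, -1],
    [0, 0, -1],
    [0, 0, -1],
    [0, 0, -1],
    [0, 0, -1]
  ],
  "angular": [
    [0, 0, 0.138],
    [0, 0, 0.138],
    [0, 0, 0.138],
    [0, 0, 0.138],
    [0, 0, 0.138],
    [0, 0, 0.138],
    [0, 0, 0.138],
    [0, 0, 0.138],
    [0, 0, 0.138],
    [0, 0, 0.138],
    [0, 0, 0.138]
  ]
}}

```text
clock: 3.1
position: [0.1964, 0.5933, 0.3372]
ee_rot: [-2.503, -1.899, 0.0]
force: [0.1, 0.2, -0.9]
width: 0.979
gripper_force: 0.0
```

>>> {"fn": "carry_out", "kwargs": {
  "claw": [9, 9, 9, 9, 9, 9, 9, 9, 9, 9, 9, 9, 9],
  "delta_pos": [
    [-2.32, 3.27, -0.2],
    [-2.32, 3.27, -0.2],
    [-2.32, 3.27, -0.2],
    [-2.32, 3.27, -0.2],
    [-2.32, 3.27, -0.2],
    [-2.32, 3.27, -0.2],
    [-2.32, 3.27, -0.2],
    [-2.32, 3.27, -0.2],
    [-2.32, 3.27, -0.2],
    [-2.32, 3.27, -0.2],
    [-2.32, 3.27, -0.2],
    [-2.32, 3.27, -0.2],
    [0, 0, 0]
  ],
  "angular": [
    [0, 0, 0],
    [0, 0, 0],
    [0, 0, 0],
    [0, 0, 0],
    [0, 0, 0],
    [0, 0, 0],
    [0, 0, 0],
    [0, 0, 0],
    [0, 0, 0],
    [0, 0, 0],
    [0, 0, 0],
    [0, 0, 0],
    [0, 0, 0]
  ]
}}

```text
clock: 4.4
position: [0.5048, 0.2153, 0.3615]
ee_rot: [2.504, 1.893, 0.002]
force: [0.1, 0.9, 0.5]
width: 0.982
gripper_force: 0.0
```

Run:
```python
from h import *
go(.5,.22,.36,-.27)
p=arm.get_image("wrist");cv2.imwrite("pics/w1.png",p["frame"][:,:,::-1]);print(p["mtx"].round(0).tolist(),p["T"].round(3).tolist())
for l in L[:5]: print(l,[(at_z(p,px(d["centre"]),0).round(4),round(d["conf"],2)) for d in arm.place_of(l,p)][:2])
for d in arm.trace("long_board",p)[:1]: print(d["conf"],*rect(p,d["region"],.018))
```

```text
t 4.4 turn [ 0.003  0.001 -0.006] shift [ 0.33 -0.59  0.15] rows>= 0.2
[[331.0, 0.0, 256.0], [0.0, 331.0, 198.0], [0.0, 0.0, 1.0]] [[0.963, -0.264, -0.063, 0.52], [-0.271, -0.933, -0.235, 0.278], [0.003, 0.244, -0.97, 0.518], [0.0, 0.0, 0.0, 1.0]]
espresso_cup []
water_glass [(array([0.5336, 0.4184, 0.    ]), 0.75), (array([0.4361, 0.1321, 0.    ]), 0.3)]
sugar_pot [(array([0.4381, 0.1324, 0.    ]), 0.7)]
mug [(array([ 0.4545, -0.0038,  0.    ]), 0.9)]
honey_jar [(array([0.4513, 0.2718, 0.    ]), 0.88)]
0.84 [615.5 172.4] [264.4 102.3] -0.2770613
```

View pics/w1.png

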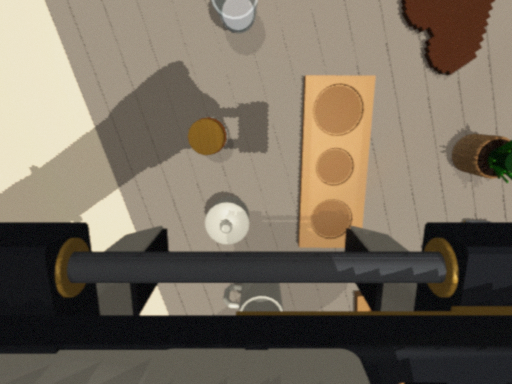

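The wrist view shows the jar lid at (207,136), the pot at (226,223), the glass at (237,12), and all three long-board wells at (338,109), (334,166) and (331,219), matching the layout. Next I'll locate the wells precisely in the wrist and top views.

```bash
cat >> h.py <<'E'
def wells(p,label=None,box=None,z=.018):
    f=cv2.GaussianBlur(p["frame"],(3,3),0); m=np.zeros(f.shape[:2],np.uint8)
    if box is not None: m[box[1]:box[3],box[0]:box[2]]=1
    else: m=arm.trace(label,p)[0]["region"].astype(np.uint8)
    m=cv2.morphologyEx(m,cv2.MORPH_CLOSE,np.ones((9,9)))
    g=f[:,:,1]; t,_=cv2.threshold(g[m>0].reshape(-1,1),0,255,cv2.THRESH_OTSU)
    b=((g<t)&(cv2.erode(m,np.ones((5,5)))>0)).astype(np.uint8); b=cv2.morphologyEx(b,cv2.MORPH_OPEN,np.ones((3,3)))
    out=[]
    for c in cv2.findContours(b,cv2.RETR_EXTERNAL,cv2.CHAIN_APPROX_NONE)[0]:
        if cv2.contourArea(c)<60: continue
        w=np.array([at_z(p,u,z)[:2] for u in cv2.convexHull(c)[:,0]])*1000
        out.append((cv2.fitEllipse(w.astype(np.float32)),cv2.moments(c)))
    for (e,mm) in out: print([round(v,1) for v in (*e[0],*e[1])],"px",round(mm["m10"]/mm["m00"],1),round(mm["m01"]/mm["m00"],1))
    return [np.array([mm["m10"],mm["m01"]])/mm["m00"] for e,mm in out]
E
python3 - <<'E'
from h import *
w=arm.get_image("wrist");t=arm.get_image("top")
a=wells(w,"long_board");print("top long");b=wells(t,"long_board")
print("top short");wells(t,box=(268,132,342,176))
for u in a:
    X=at_z(w,u,.018); v=min(b,key=lambda q:np.linalg.norm(q-proj(t,X))); print(*tri([ray(w,u),ray(t,v)]))
E
```

```text
[581.1, 82.7, 75.8, 95.5] px 329.1 227.4
[616.9, 170.9, 56.6, 57.3] px 339.5 171.5
[640.8, 252.2, 71.3, 72.7] px 344.3 114.1
top long
[594.6, 87.8, 62.7, 65.0] px 215.2 168.5
[619.7, 169.2, 54.7, 55.6] px 186.4 160.0
[643.0, 243.5, 59.2, 70.3] px 162.8 152.6
top short
[590.4, -102.4, 29.2, 147.6] px 284.6 169.8
[627.5, -217.1, 67.2, 68.1] px 322.7 156.5
[647.7, -118.8, 77.3, 78.6] px 288.0 149.7
[684.2, -244.0, 22.1, 104.5] px 328.7 136.5
[0.58852202 0.08762322 0.02017315] [np.float64(0.005799854406297445), np.float64(0.0057998544062974325)]
[0.61944739 0.16996474 0.0121913 ] [np.float64(0.0011838418686078462), np.float64(0.0011838418686076903)]
[ 0.65428976  0.24865639 -0.04180559] [np.float64(0.0015239811660197663), np.float64(0.0015239811660200033)]
```

Run:
```python
from h import *
p=arm.get_image("wrist")
for l in ("sugar_pot","honey_jar","water_glass"):
    print(l,[(at_z(p,px(d["centre"]),0).round(4),round(d["conf"],2)) for d in arm.place_of(l,p)][:2])
go(.437,.132,.13,-.283)
```

```text
sugar_pot [(array([0.4373, 0.1395, 0.    ]), 0.85)]
honey_jar []
water_glass [(array([0.5353, 0.4158, 0.    ]), 0.89)]
t 5.15 turn [ 0.    -0.     0.016] shift [-10.38  -3.7   23.07] rows>= 6.4
```

```bash
cat >> h.py <<'E'
def circ(p,label,z):
    for d in arm.trace(label,p)[:1]:
        m=cv2.morphologyEx(d["region"].astype(np.uint8),cv2.MORPH_OPEN,np.ones((3,3)))
        c=max(cv2.findContours(m,cv2.RETR_EXTERNAL,cv2.CHAIN_APPROX_NONE)[0],key=cv2.contourArea)[:,0]
        w=np.array([at_z(p,u,z)[:2] for u in c])*1000; e=cv2.fitEllipse(w.astype(np.float32))
        print(label,round(d["conf"],2),"z",z,[round(v,1) for v in(*e[0],*e[1])])
E
python3 - <<'E'
from h import *
w=arm.get_image("wrist");t=arm.get_image("top")
for p in(w,t):
    circ(p,"sugar_pot",.048)
    try: circ(p,"honey_jar",.06)
    except Exception as e: print(e)
    circ(p,"water_glass",.04)
circ(t,"espresso_cup",.05);circ(t,"mug",.07)
E
```

```text
sugar_pot 0.67 z 0.048 [439.3, 142.1, 63.9, 75.0]
honey_jar 0.61 z 0.06 [452.1, 269.2, 49.9, 53.9]
water_glass 0.62 z 0.04 [532.4, 410.9, 46.9, 61.4]
sugar_pot 0.96 z 0.048 [441.3, 135.4, 61.8, 67.2]
honey_jar 0.53 z 0.06 [451.8, 260.9, 49.5, 63.3]
water_glass 0.16 z 0.04 [441.0, -294.8, 56.4, 67.2]
espresso_cup 0.76 z 0.05 [440.5, -292.3, 56.5, 67.0]
mug 0.67 z 0.07 [450.9, 1.3, 61.6, 85.1]
```

>>> {"fn": "carry_out", "kwargs": {
  "claw": [9, 9, 9, 9, 9, 9, 9, 9],
  "delta_pos": [
    [-1.48, -0.53, 2.5],
    [-1.48, -0.53, 2.5],
    [-1.48, -0.53, 2.5],
    [-1.48, -0.53, 2.5],
    [-1.48, -0.53, 2.5],
    [-1.48, -0.53, 2.5],
    [-1.48, -0.53, 2.5],
    [0, 0, 0]
  ],
  "angular": [
    [0, 0, 0.008],
    [0, 0, 0.008],
    [0, 0, 0],
    [0, 0, 0],
    [0, 0, 0],
    [0, 0, 0],
    [0, 0, 0],
    [0, 0, 0]
  ]
}}

```text
clock: 6.45
position: [0.4344, 0.1297, 0.1835]
ee_rot: [-2.514, -1.883, 0.009]
force: [0.4, -0.9, 0.6]
width: 0.981
gripper_force: 0.0
```

Run:
```python
from h import *
p=arm.get_image("wrist");cv2.imwrite("pics/w2.png",p["frame"][:,:,::-1])
for l in ("sugar_pot","honey_jar","water_glass"):
    print(l,[(at_z(p,px(d["centre"]),0).round(4),round(d["conf"],2)) for d in arm.place_of(l,p)][:2])
go(.439,.135,.1,-.283)
```

```text
sugar_pot [(array([0.437 , 0.1368, 0.    ]), 0.64)]
honey_jar [(array([0.4487, 0.2685, 0.    ]), 0.68)]
water_glass []
t 6.65 turn [ 0.002 -0.002  0.   ] shift [ 0.21 -0.03  8.7 ] rows>= 2.2
```

View pics/w2.png

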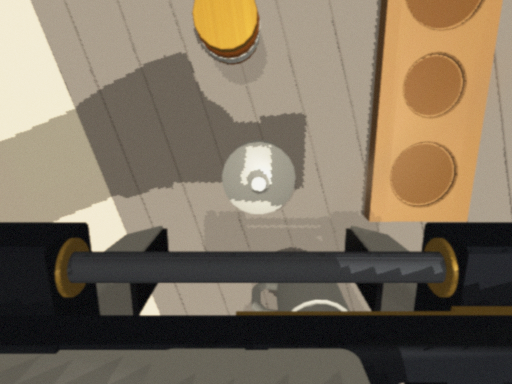

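The pot's lid circle is at (259,178) and its knob at (259,184), centred between the fingers. The glass and cup wells are at (423,174) and (434,85).

Run:
```python
from h import *
p=arm.get_image("wrist")
print(at_z(p,(259,184),.072),at_z(p,(259,178),.049)); 
circ(p,"sugar_pot",.049)
print("cup well",at_z(p,(434,85),.018),"glass well",at_z(p,(423,174),.018)); wells(p,"long_board")
print(arm.observe()["position"])
```

```text
[0.44210439 0.14096069 0.072     ] [0.44255943 0.14167485 0.049     ]
sugar_pot 0.82 z 0.049 [437.1, 139.0, 63.8, 66.4]
cup well [0.62312716 0.17551634 0.018     ] glass well [0.59966849 0.09442766 0.018     ]
[593.5, 90.4, 62.8, 64.4] px 417.7 178.9
[616.5, 172.0, 55.4, 56.9] px 427.7 90.3
[637.9, 248.2, 64.3, 72.1] px 435.8 15.0
[560.6, 165.5, 7.4, 224.3] px 371.4 99.1
[0.43825676 0.1326973  0.18663018]
```

```bash
python3 -c "
from h import *
go(.4385,.138,.012,-.283)"
```

```text
t 6.8 turn [ 0.001 -0.001  0.001] shift [ 0.52 -0.12 17.46] rows>= 4.4
```

>>> {"fn": "carry_out", "kwargs": {
  "claw": [9, 9, 9, 9, 9, 9, 9, 9, 9, 9, 9],
  "delta_pos": [
    [0.5, -0.1, 0],
    [0, 0, 2],
    [0, 0, 2.5],
    [0, 0, 2.5],
    [0, 0, 2.5],
    [0, 0, 2.5],
    [0, 0, 2.5],
    [0, 0, 2],
    [0, 0, 0.9],
    [0, 0, 0],
    [0, 0, 0]
  ],
  "angular": [
    [0, 0, 0],
    [0, 0, 0],
    [0, 0, 0],
    [0, 0, 0],
    [0, 0, 0],
    [0, 0, 0],
    [0, 0, 0],
    [0, 0, 0],
    [0, 0, 0],
    [0, 0, 0],
    [0, 0, 0]
  ],
  "force": 20
}}

```text
clock: 7.9
position: [0.4382, 0.1373, 0.0123]
ee_rot: [2.513, 1.886, 0.001]
force: [-0.0, -0.9, 0.4]
width: 0.978
gripper_force: 0.0
```

>>> {"fn": "carry_out", "kwargs": {
  "claw": [6, 5.5, 5.5, 5.5, 5.5, 5.5],
  "delta_pos": [
    [0, 0, 0],
    [0, 0, 0],
    [0, 0, 0],
    [0, 0, 0],
    [0, 0, 0],
    [0, 0, 0]
  ],
  "angular": [
    [0, 0, 0],
    [0, 0, 0],
    [0, 0, 0],
    [0, 0, 0],
    [0, 0, 0],
    [0, 0, 0]
  ],
  "force": 20
}}

```text
clock: 8.5
position: [0.438, 0.1372, 0.0121]
ee_rot: [-2.513, -1.886, -0.001]
force: [-1.8, -0.5, 7.0]
width: 0.704
gripper_force: 20.0
```

>>> {"fn": "carry_out", "kwargs": {
  "claw": [5.5, 5.5, 5.5, 5.5, 5.5, 5.5, 5.5],
  "delta_pos": [
    [0, 0, -0.5],
    [0, 0, -1.5],
    [0, 0, -2],
    [0, 0, -2],
    [0, 0, -2],
    [0, 0, -1],
    [0, 0, 0]
  ],
  "angular": [
    [0, 0, 0],
    [0, 0, 0],
    [0, 0, 0],
    [0, 0, 0],
    [0, 0, 0],
    [0, 0, 0],
    [0, 0, 0]
  ]
}}

```text
clock: 9.2
position: [0.4382, 0.1373, 0.1027]
ee_rot: [2.512, 1.886, 0.003]
force: [0.7, 0.1, -2.6]
width: 0.702
gripper_force: 20.0
```

```bash
python3 -c "
from h import *
print(arm.observe()['gripper_force'],arm.observe()['position'])
go(.641,.2515,.1,-.283)"
```

```text
19.999961298890412 [0.43822353 0.13732432 0.10266565]
t 9.2 turn [ 0.001 -0.002  0.   ] shift [16.63 16.28  0.27] rows>= 5.8
```

>>> {"fn": "carry_out", "kwargs": {
  "claw": [5.5, 5.5, 5.5, 5.5, 5.5, 5.5, 5.5, 5.5, 5.5, 5.5],
  "delta_pos": [
    [1, 1, 0],
    [2.2, 2.2, 0],
    [2.8, 2.7, 0],
    [2.8, 2.7, 0],
    [2.8, 2.7, 0],
    [2.8, 2.7, 0],
    [1.6, 1.7, 0],
    [0.6, 0.6, 0],
    [0, 0, 0],
    [0, 0, 0]
  ],
  "angular": [
    [0, 0, 0],
    [0, 0, 0],
    [0, 0, 0],
    [0, 0, 0],
    [0, 0, 0],
    [0, 0, 0],
    [0, 0, 0],
    [0, 0, 0],
    [0, 0, 0],
    [0, 0, 0]
  ]
}}

```text
clock: 10.2
position: [0.6393, 0.2498, 0.1007]
ee_rot: [-2.513, -1.885, 0.003]
force: [-0.7, 0.2, -2.4]
width: 0.705
gripper_force: 20.0
```

Run:
```python
from h import *
p=arm.get_image("wrist");cv2.imwrite("pics/w3.png",p["frame"][:,:,::-1])
go(.641,.2515,.03,-.283)
circ(p,"sugar_pot",.049+arm.observe()["position"][2]-.012)
```

```text
t 10.25 turn [-0.002  0.001 -0.001] shift [0.21 0.12 7.12] rows>= 1.8
sugar_pot 0.93 z 0.13816250703105654 [644.8, 274.5, 28.6, 59.9]
```

View pics/w3.png

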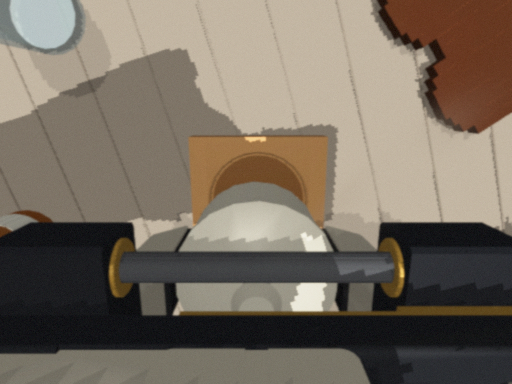

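The wrist view shows the pot (centre column 258) laterally aligned with its well (columns 209–307). The well's far edge is at row 152 and the board end at row 136.

Run:
```python
from h import *
p=arm.get_image("wrist");yb=np.array([np.sin(.283),np.cos(.283),0])
print(at_z(p,(258,152.5),.018)-.036*yb, at_z(p,(259,136.5),.018)-.048*yb)
go(.641,.2515,.03,-.283)
```

```text
[0.63972595 0.25225059 0.018     ] [0.64022857 0.25149475 0.018     ]
t 10.35 turn [-0.001  0.    -0.001] shift [0.16 0.1  7.18] rows>= 1.8
```

>>> {"fn": "carry_out", "kwargs": {
  "claw": [5.5, 5.5, 5.5, 5.5, 5.5, 5.5, 5.5, 5.5, 5.5, 5.5],
  "delta_pos": [
    [0.1, 0, 1],
    [0, 0, 1.5],
    [0, 0, 1.5],
    [0, 0, 1.2],
    [0, 0, 0.8],
    [0, 0, 0.6],
    [0, 0, 0.4],
    [0, 0, 0.2],
    [0, 0, 0.1],
    [0, 0, 0]
  ],
  "angular": [
    [0, 0, 0],
    [0, 0, 0],
    [0, 0, 0],
    [0, 0, 0],
    [0, 0, 0],
    [0, 0, 0],
    [0, 0, 0],
    [0, 0, 0],
    [0, 0, 0],
    [0, 0, 0]
  ]
}}

```text
clock: 11.35
position: [0.6411, 0.2519, 0.029]
ee_rot: [2.513, 1.886, 0.001]
force: [-0.1, 0.7, -1.8]
width: 0.708
gripper_force: 20.0
```

>>> {"fn": "carry_out", "kwargs": {
  "claw": [5.5, 5.5, 5.5, 5.5],
  "delta_pos": [
    [0, 0, 0.1],
    [0, 0, 0.1],
    [0, 0, 0.05],
    [0, 0, 0]
  ],
  "angular": [
    [0, 0, 0],
    [0, 0, 0],
    [0, 0, 0],
    [0, 0, 0]
  ]
}}

```text
clock: 11.75
position: [0.6409, 0.2518, 0.0264]
ee_rot: [-2.513, -1.886, -0.0]
force: [-0.8, -0.7, -1.1]
width: 0.706
gripper_force: 20.0
```

>>> {"fn": "carry_out", "kwargs": {
  "claw": [5.5, 6.8, 7.5, 9, 9, 9, 9, 9, 9, 9, 9],
  "delta_pos": [
    [0, 0, 0.05],
    [0, 0, 0],
    [0, 0, 0],
    [0, 0, 0],
    [0, 0, -1],
    [0, 0, -2.5],
    [0, 0, -3],
    [0, 0, -3],
    [0, 0, -4],
    [0, 0, -4],
    [0, 0, 0]
  ],
  "angular": [
    [0, 0, 0],
    [0, 0, 0],
    [0, 0, 0],
    [0, 0, 0],
    [0, 0, 0],
    [0, 0, 0],
    [0, 0, 0],
    [0, 0, 0],
    [0, 0, 0],
    [0, 0, 0],
    [0, 0, 0]
  ]
}}

```text
clock: 12.85
position: [0.6442, 0.2521, 0.208]
ee_rot: [2.511, 1.884, 0.016]
force: [0.3, -0.7, 0.3]
width: 0.974
gripper_force: 0.0
```

Run:
```python
from h import *
p=arm.get_image("wrist")
for l in ("sugar_pot","honey_jar","water_glass"):
    print(l,[(at_z(p,px(d["centre"]),0).round(4),round(d["conf"],2)) for d in arm.place_of(l,p)][:2])
circ(p,"sugar_pot",.063); circ(p,"water_glass",.088)
go(.536,.39,.17,-.283)
go(.536,.39,.17,.6)
```

```text
sugar_pot [(array([0.6392, 0.2491, 0.    ]), 0.75), (array([0.5339, 0.4153, 0.    ]), 0.17)]
honey_jar [(array([0.4492, 0.2688, 0.    ]), 0.85)]
water_glass [(array([0.5357, 0.4172, 0.    ]), 0.6)]
sugar_pot 0.9 z 0.063 [640.2, 254.0, 63.9, 66.8]
t 13.15 turn [-0.002  0.001 -0.   ] shift [ 10.37 -13.86   2.95] rows>= 4.4
t 13.15 turn [-0.002  0.001 -0.883] shift [17.29 -0.78  2.95] rows>= 4.4
```

```bash
python3 -c "
from h import *
go(.537,.419,.2,-.283)"
```

```text
t 13.15 turn [-0.002  0.001 -0.   ] shift [ 13.19 -14.57  -0.05] rows>= 4.9
```

>>> {"fn": "carry_out", "kwargs": {
  "claw": [9, 9, 9, 9, 9, 9, 9, 9],
  "delta_pos": [
    [2.2, -2.4, 0],
    [2.9, -3.2, 0],
    [2.9, -3.2, 0],
    [2.9, -3.2, 0],
    [1.7, -1.9, 0],
    [0.6, -0.7, 0],
    [0, 0, 0],
    [0, 0, 0]
  ],
  "angular": [
    [0, 0, 0],
    [0, 0, 0],
    [0, 0, 0],
    [0, 0, 0],
    [0, 0, 0],
    [0, 0, 0],
    [0, 0, 0],
    [0, 0, 0]
  ]
}}

```text
clock: 13.95
position: [0.5386, 0.4173, 0.2004]
ee_rot: [2.513, 1.882, -0.001]
force: [-0.3, -0.6, 0.2]
width: 0.982
gripper_force: 0.0
```

Run:
```python
from h import *
p=arm.get_image("wrist")
p=arm.get_image("wrist");cv2.imwrite("pics/w4.png",p["frame"][:,:,::-1])
print([(at_z(p,px(d["centre"]),0).round(4),round(d["conf"],2)) for d in arm.place_of("water_glass",p)][:2])
go(.537,.419,.05,-.283)
```

```text
[]
t 14.1 turn [ 0.001  0.001 -0.003] shift [ 0.12 -0.24 15.08] rows>= 3.8
```

View pics/w4.png

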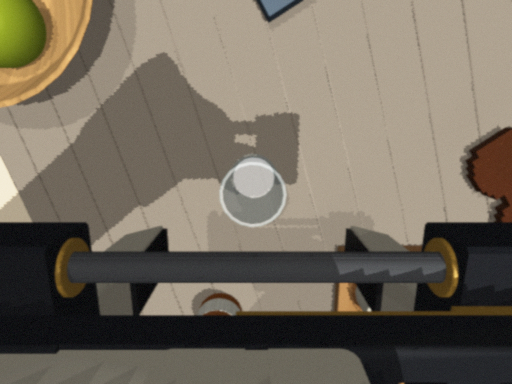

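The glass shows its rim centre at (253,193.5) and its foot at about (253,178).

Run:
```python
from h import *
p=arm.get_image("wrist")
print(at_z(p,(253,193.5),.088),at_z(p,(253.5,178.5),.004),at_z(p,(253,227),.088)-at_z(p,(253,160.5),.088))
go(.537,.419,.05,-.283)
```

```text
[0.53522144 0.41908938 0.088     ] [0.53416632 0.41602366 0.004     ] [-0.01622627 -0.0549536   0.        ]
t 14.15 turn [ 0.001  0.    -0.003] shift [ 0.09 -0.21 15.09] rows>= 3.8
```

>>> {"fn": "carry_out", "kwargs": {
  "claw": [9, 9, 9, 9, 9, 9, 9, 9, 9, 9, 5, 4.8, 4.8, 4.8, 4.8, 4.8, 4.8],
  "delta_pos": [
    [0, -0.4, 0],
    [0, 0, 2],
    [0, 0, 2.6],
    [0, 0, 2.6],
    [0, 0, 2.6],
    [0, 0, 2.6],
    [0, 0, 1.8],
    [0, 0, 0.8],
    [0, 0, 0],
    [0, 0, 0],
    [0, 0, 0],
    [0, 0, 0],
    [0, 0, 0],
    [0, 0, 0],
    [0, 0, 0],
    [0, 0, 0],
    [0, 0, 0]
  ],
  "angular": [
    [0, 0, 0],
    [0, 0, 0],
    [0, 0, 0],
    [0, 0, 0],
    [0, 0, 0],
    [0, 0, 0],
    [0, 0, 0],
    [0, 0, 0],
    [0, 0, 0],
    [0, 0, 0],
    [0, 0, 0],
    [0, 0, 0],
    [0, 0, 0],
    [0, 0, 0],
    [0, 0, 0],
    [0, 0, 0],
    [0, 0, 0]
  ],
  "force": 15
}}

```text
clock: 15.85
position: [0.534, 0.4205, 0.0509]
ee_rot: [2.513, 1.886, 0.001]
force: [1.1, -0.5, 1.2]
width: 0.597
gripper_force: 15.0
```

>>> {"fn": "carry_out", "kwargs": {
  "claw": [4.8, 4.8, 4.8, 4.8, 4.8, 4.8, 4.8],
  "delta_pos": [
    [0, 0, -0.5],
    [0, 0, -1.5],
    [0, 0, -2.5],
    [0, 0, -3],
    [0, 0, -2.5],
    [0, 0, -1],
    [0, 0, 0]
  ],
  "angular": [
    [0, 0, 0],
    [0, 0, 0],
    [0, 0, 0],
    [0, 0, 0],
    [0, 0, 0],
    [0, 0, 0],
    [0, 0, 0]
  ]
}}

```text
clock: 16.55
position: [0.5344, 0.421, 0.1627]
ee_rot: [-2.512, -1.886, -0.005]
force: [-0.4, 0.5, -2.0]
width: 0.601
gripper_force: 15.0
```

```bash
python3 -c "
from h import *
go(.5945,.09,.16,-.283)"
```

```text
t 16.55 turn [ 0.001 -0.003 -0.   ] shift [-30.1   15.01   0.27] rows>= 8.4
```

>>> {"fn": "carry_out", "kwargs": {
  "claw": [4.8, 4.8, 4.8, 4.8, 4.8, 4.8, 4.8, 4.8, 4.8, 4.8, 4.8, 4.8, 4.8],
  "delta_pos": [
    [-1.3, 0.6, 0],
    [-2.6, 1.3, 0],
    [-3.2, 1.6, 0],
    [-3.2, 1.6, 0],
    [-3.2, 1.6, 0],
    [-3.2, 1.6, 0],
    [-3.2, 1.6, 0],
    [-3.2, 1.6, 0],
    [-3.2, 1.6, 0],
    [-2.4, 1.2, 0],
    [-1.2, 0.6, 0],
    [0, 0, 0],
    [0, 0, 0]
  ],
  "angular": [
    [0, 0, 0],
    [0, 0, 0],
    [0, 0, 0],
    [0, 0, 0],
    [0, 0, 0],
    [0, 0, 0],
    [0, 0, 0],
    [0, 0, 0],
    [0, 0, 0],
    [0, 0, 0],
    [0, 0, 0],
    [0, 0, 0],
    [0, 0, 0]
  ]
}}

```text
clock: 17.85
position: [0.5926, 0.0929, 0.16]
ee_rot: [-2.511, -1.886, 0.001]
force: [-0.1, 0.4, -1.4]
width: 0.602
gripper_force: 15.0
```

Run:
```python
from h import *
p=arm.get_image("wrist")
p=arm.get_image("wrist");cv2.imwrite("pics/w5.png",p["frame"][:,:,::-1])
go(.5945,.091,.1,-.283)
```

```text
t 17.95 turn [-0.001 -0.001  0.003] shift [-0.23  0.25  6.02] rows>= 1.5
```

View pics/w5.png

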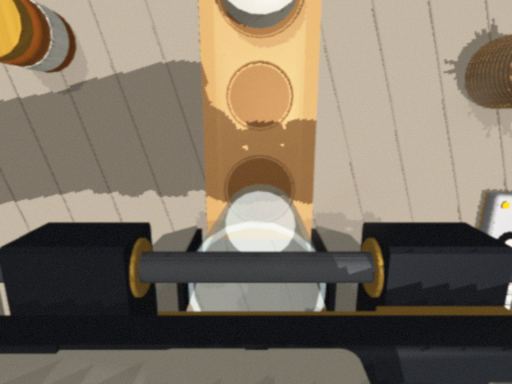

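The glass well's centre column is 260 with its far edge at row 155, and the cup well is at (260,95). The held glass's foot spans about columns 226–295, with its far edge at row 186, and is laterally centred.

Run:
```python
from h import *
p=arm.get_image("wrist");yb=np.array([np.sin(.283),np.cos(.283),0])
print(at_z(p,(260,155),.018)-.032*yb, at_z(p,(260,95),.018),at_z(p,(260,95),.018)-.084*yb)
zf=arm.observe()["position"][2]-.0505
print("foot",at_z(p,(260.5,186),zf+.003)-.025*yb, arm.observe()["position"])
go(.5945,.092,.067,-.283)
```

```text
[0.59367258 0.09123695 0.018     ] [0.61673498 0.17180887 0.018     ] [0.59327903 0.09115021 0.018     ]
foot [0.59269183 0.09007963 0.11287747] [0.59286265 0.09386984 0.16037747]
t 18.0 turn [-0.001 -0.     0.003] shift [-0.13  0.21  9.34] rows>= 2.3
```

>>> {"fn": "carry_out", "kwargs": {
  "claw": [4.8, 4.8, 4.8, 4.8, 4.8, 4.8, 4.8, 4.8, 4.8, 4.8],
  "delta_pos": [
    [0, 0.1, 1],
    [0, 0, 2],
    [0, 0, 2.2],
    [0, 0, 1.6],
    [0, 0, 1],
    [0, 0, 0.6],
    [0, 0, 0.4],
    [0, 0, 0.2],
    [0, 0, 0.1],
    [0, 0, 0]
  ],
  "angular": [
    [0, 0, 0],
    [0, 0, 0],
    [0, 0, 0],
    [0, 0, 0],
    [0, 0, 0],
    [0, 0, 0],
    [0, 0, 0],
    [0, 0, 0],
    [0, 0, 0],
    [0, 0, 0]
  ]
}}

```text
clock: 19.0
position: [0.5945, 0.0915, 0.0701]
ee_rot: [2.512, 1.886, 0.001]
force: [-0.2, 0.0, -1.7]
width: 0.596
gripper_force: 15.0
```

>>> {"fn": "carry_out", "kwargs": {
  "claw": [4.8, 4.8, 4.8, 4.8, 4.8, 4.8],
  "delta_pos": [
    [0.15, 0, 0.1],
    [0, 0, 0.15],
    [0, 0, 0.1],
    [0, 0, 0.1],
    [0, 0, 0.05],
    [0, 0, 0]
  ],
  "angular": [
    [0, 0, 0],
    [0, 0, 0],
    [0, 0, 0],
    [0, 0, 0],
    [0, 0, 0],
    [0, 0, 0]
  ]
}}

```text
clock: 19.6
position: [0.5947, 0.093, 0.0649]
ee_rot: [-2.513, -1.886, -0.0]
force: [-1.2, -1.3, 1.9]
width: 0.597
gripper_force: 15.0
```

>>> {"fn": "carry_out", "kwargs": {
  "claw": [5.8, 6.5, 8, 9, 9, 9, 9, 9, 9, 9, 9, 9],
  "delta_pos": [
    [0, 0, 0],
    [0, 0, 0],
    [0, 0, 0],
    [0, 0, 0],
    [0, 0, -1],
    [0, 0, -2],
    [0, 0, -2.5],
    [0, 0, -3],
    [0, 0, -3],
    [0, 0, -2],
    [0, 0, 0],
    [0, 0, 0]
  ],
  "angular": [
    [0, 0, 0],
    [0, 0, 0],
    [0, 0, 0],
    [0, 0, 0],
    [0, 0, 0],
    [0, 0, 0],
    [0, 0, 0],
    [0, 0, 0],
    [0, 0, 0],
    [0, 0, 0],
    [0, 0, 0],
    [0, 0, 0]
  ]
}}

```text
clock: 20.8
position: [0.5947, 0.0929, 0.2003]
ee_rot: [2.513, 1.886, 0.002]
force: [-0.0, 0.4, -0.1]
width: 0.978
gripper_force: 0.0
```

Run:
```python
from h import *
p=arm.get_image("wrist")
for l in ("sugar_pot","honey_jar","water_glass"):
    print(l,[(at_z(p,px(d["centre"]),.014).round(4),round(d["conf"],2)) for d in arm.place_of(l,p)][:2])
go(.451,.270,.2,-.2)
```

```text
sugar_pot [(array([0.6411, 0.2498, 0.014 ]), 0.8)]
honey_jar [(array([0.4584, 0.2649, 0.014 ]), 0.6)]
water_glass [(array([0.5939, 0.0888, 0.014 ]), 0.91), (array([0.4644, 0.0053, 0.014 ]), 0.42)]
t 21.0 turn [-0.002  0.001 -0.083] shift [ 14.52 -17.53  -0.13] rows>= 5.7
```

>>> {"fn": "carry_out", "kwargs": {
  "claw": [9, 9, 9, 9, 9, 9, 9, 9, 9, 9],
  "delta_pos": [
    [0, 0, 0],
    [2, -2.4, 0],
    [2.8, -3.4, 0],
    [2.8, -3.4, 0],
    [2.8, -3.4, 0],
    [2.6, -3.1, 0],
    [1.1, -1.4, 0],
    [0.4, -0.4, 0],
    [0, 0, 0],
    [0, 0, 0]
  ],
  "angular": [
    [0, 0, -0.083],
    [0, 0, 0],
    [0, 0, 0],
    [0, 0, 0],
    [0, 0, 0],
    [0, 0, 0],
    [0, 0, 0],
    [0, 0, 0],
    [0, 0, 0],
    [0, 0, 0]
  ]
}}

```text
clock: 22.0
position: [0.4529, 0.2684, 0.1996]
ee_rot: [2.433, 1.986, -0.0]
force: [-0.4, -0.2, 1.1]
width: 0.979
gripper_force: 0.0
```

Run:
```python
from h import *
p=arm.get_image("wrist")
p=arm.get_image("wrist");cv2.imwrite("pics/w6.png",p["frame"][:,:,::-1])
print([(at_z(p,px(d["centre"]),0).round(4),round(d["conf"],2)) for d in arm.place_of("honey_jar",p)][:2])
circ(p,"honey_jar",.055)
f=p["frame"].astype(int);m=((f[:,:,0]-f[:,:,2]>90)&(f[:,:,1]>80)).astype(np.uint8);m[225:]=0
n,lab,st,ce=cv2.connectedComponentsWithStats(m)
for i in range(1,n):
    if st[i,4]>500: print(st[i],ce[i],at_z(p,ce[i],.07))
go(.451,.270,.012,-.2)
```

```text
[(array([0.45  , 0.2705, 0.    ]), 0.97)]
honey_jar 0.61 z 0.055 [449.0, 269.8, 51.1, 60.4]
[ 379  107  118  118 5083] [423.39228802 175.38461538] [0.59813024 0.25209723 0.07      ]
[ 227  164   52   53 2166] [252.73314866 189.69113573] [0.44869322 0.26946899 0.07      ]
t 22.2 turn [ 0.     0.    -0.002] shift [ 0.1  -0.2  18.77] rows>= 4.7
```

>>> {"fn": "carry_out", "kwargs": {
  "claw": [9, 9, 9, 9, 9, 9, 9, 9, 9, 9, 9, 5, 4.5, 4.5, 4.5, 4.5, 4.5, 4.5],
  "delta_pos": [
    [0.1, -0.3, 0],
    [0, 0, 2],
    [0, 0, 2.9],
    [0, 0, 2.9],
    [0, 0, 2.9],
    [0, 0, 2.9],
    [0, 0, 2.4],
    [0, 0, 1.8],
    [0, 0, 0.9],
    [0, 0, 0],
    [0, 0, 0],
    [0, 0, 0],
    [0, 0, 0],
    [0, 0, 0],
    [0, 0, 0],
    [0, 0, 0],
    [0, 0, 0],
    [0, 0, 0]
  ],
  "angular": [
    [0, 0, 0],
    [0, 0, 0],
    [0, 0, 0],
    [0, 0, 0],
    [0, 0, 0],
    [0, 0, 0],
    [0, 0, 0],
    [0, 0, 0],
    [0, 0, 0],
    [0, 0, 0],
    [0, 0, 0],
    [0, 0, 0],
    [0, 0, 0],
    [0, 0, 0],
    [0, 0, 0],
    [0, 0, 0],
    [0, 0, 0],
    [0, 0, 0]
  ],
  "force": 20
}}

```text
clock: 24.0
position: [0.4495, 0.2714, 0.0129]
ee_rot: [2.432, 1.988, 0.001]
force: [0.3, 0.5, 1.7]
width: 0.562
gripper_force: 20.0
```

>>> {"fn": "carry_out", "kwargs": {
  "claw": [4.5, 4.5, 4.5, 4.5, 4.5, 4.5, 4.5, 4.5, 4.5],
  "delta_pos": [
    [0, 0, -0.5],
    [0, 0, -1.5],
    [0, 0, -2.5],
    [0, 0, -3],
    [0, 0, -3],
    [0, 0, -3],
    [0, 0, -2],
    [0, 0, -0.5],
    [0, 0, 0]
  ],
  "angular": [
    [0, 0, 0],
    [0, 0, 0],
    [0, 0, 0],
    [0, 0, 0],
    [0, 0, 0],
    [0, 0, 0],
    [0, 0, 0],
    [0, 0, 0],
    [0, 0, 0]
  ]
}}

```text
clock: 24.9
position: [0.449, 0.2715, 0.1729]
ee_rot: [-2.432, -1.989, -0.001]
force: [0.1, -0.4, -2.7]
width: 0.564
gripper_force: 20.0
```

```bash
python3 -c "
from h import *
go(.6265,-.216,.17,-.2)"
```

```text
t 24.9 turn [ 0.    -0.001  0.   ] shift [-44.25  27.08   0.29] rows>= 13.0
```

>>> {"fn": "carry_out", "kwargs": {
  "claw": [4.5, 4.5, 4.5, 4.5, 4.5, 4.5, 4.5, 4.5, 4.5, 4.5, 4.5, 4.5, 4.5, 4.5, 4.5, 4.5, 4.5, 4.5],
  "delta_pos": [
    [-1.3, 0.8, 0],
    [-2.4, 1.5, 0],
    [-3.1, 1.9, 0],
    [-3.1, 1.9, 0],
    [-3.1, 1.9, 0],
    [-3.1, 1.9, 0],
    [-3.1, 1.9, 0],
    [-3.1, 1.9, 0],
    [-3.1, 1.9, 0],
    [-3.1, 1.9, 0],
    [-3.1, 1.9, 0],
    [-3.1, 1.9, 0],
    [-3.1, 1.9, 0],
    [-3.1, 1.9, 0],
    [-2.2, 1.3, 0],
    [-1.15, 0.68, 0],
    [0, 0, 0],
    [0, 0, 0]
  ],
  "angular": [
    [0, 0, 0],
    [0, 0, 0],
    [0, 0, 0],
    [0, 0, 0],
    [0, 0, 0],
    [0, 0, 0],
    [0, 0, 0],
    [0, 0, 0],
    [0, 0, 0],
    [0, 0, 0],
    [0, 0, 0],
    [0, 0, 0],
    [0, 0, 0],
    [0, 0, 0],
    [0, 0, 0],
    [0, 0, 0],
    [0, 0, 0],
    [0, 0, 0]
  ]
}}

```text
clock: 26.7
position: [0.6259, -0.2153, 0.1716]
ee_rot: [-2.43, -1.987, 0.001]
force: [0.6, 0.8, -2.5]
width: 0.563
gripper_force: 20.0
```

Run:
```python
from h import *
p=arm.get_image("wrist")
p=arm.get_image("wrist");cv2.imwrite("pics/w7.png",p["frame"][:,:,::-1])
go(.6265,-.216,.03,-.2);print(arm.observe()["position"])
for d in arm.trace("short_board",p)[:1]: print(d["conf"],*rect(p,d["region"],.018))
```

```text
t 26.8 turn [-0.001 -0.001  0.002] shift [-0.17  0.05 14.22] rows>= 3.6
[ 0.62639891 -0.21422649  0.17217262]
0.63 [ 633.8 -163.9] [200.8  99.6] -0.20354901
```

View pics/w7.png

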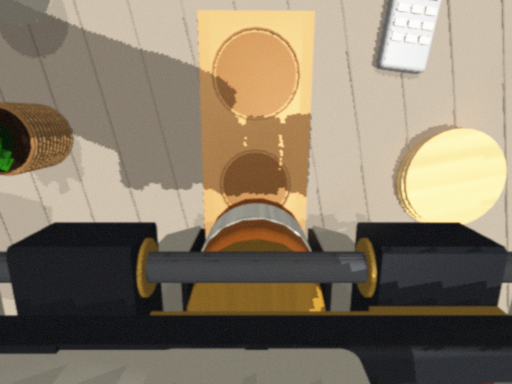

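The mug well is at (255.5,72.5). The jar well's far edge is at row 150 (centre column 254.5), and the held jar is centred on column 255.

Run:
```python
from h import *
p=arm.get_image("wrist");yb=np.array([np.sin(.203),np.cos(.203),0])
print("jarwell",at_z(p,(255,150),.018)-.033*yb, "mugwell",at_z(p,(255.5,72.5),.018),at_z(p,(255.5,72.5),.018)-.1*yb)
zf=arm.observe()["position"][2]-.0129
print("foot",at_z(p,(255.5,199),zf)-.026*yb, arm.observe()["position"])
```

```text
jarwell [ 0.62371839 -0.2135751   0.018     ] mugwell [ 0.64421549 -0.11433965  0.018     ] [ 0.62405462 -0.21228626  0.018     ]
foot [ 0.62368298 -0.21800385  0.15972501] [ 0.62666834 -0.21445694  0.17262501]
```

```bash
python3 -c "
from h import *
go(.626,-.212,.0269,-.2)"
```

```text
t 26.9 turn [-0.    -0.001  0.002] shift [ 0.23 -0.11 14.57] rows>= 3.6
```

>>> {"fn": "carry_out", "kwargs": {
  "claw": [4.5, 4.5, 4.5, 4.5, 4.5, 4.5, 4.5, 4.5, 4.5, 4.5, 4.5, 4.5],
  "delta_pos": [
    [0.2, 0, 1],
    [0, 0, 2],
    [0, 0, 2.5],
    [0, 0, 2.5],
    [0, 0, 2],
    [0, 0, 1.5],
    [0, 0, 1],
    [0, 0, 0.7],
    [0, 0, 0.5],
    [0, 0, 0.3],
    [0, 0, 0.2],
    [0, 0, 0]
  ],
  "angular": [
    [0, 0, 0],
    [0, 0, 0],
    [0, 0, 0],
    [0, 0, 0],
    [0, 0, 0],
    [0, 0, 0],
    [0, 0, 0],
    [0, 0, 0],
    [0, 0, 0],
    [0, 0, 0],
    [0, 0, 0],
    [0, 0, 0]
  ]
}}

```text
clock: 28.1
position: [0.6272, -0.2142, 0.0309]
ee_rot: [2.432, 1.988, 0.0]
force: [-0.1, 0.3, -2.6]
width: 0.561
gripper_force: 20.0
```

>>> {"fn": "carry_out", "kwargs": {
  "claw": [4.5, 4.5, 4.5, 4.5, 4.5, 4.5, 4.5],
  "delta_pos": [
    [0.15, -0.15, 0.05],
    [0, 0, 0.1],
    [0, 0, 0.1],
    [0, 0, 0.08],
    [0, 0, 0.05],
    [0, 0, 0.04],
    [0, 0, 0]
  ],
  "angular": [
    [0, 0, 0],
    [0, 0, 0],
    [0, 0, 0],
    [0, 0, 0],
    [0, 0, 0],
    [0, 0, 0],
    [0, 0, 0]
  ]
}}

```text
clock: 28.8
position: [0.6259, -0.2124, 0.0269]
ee_rot: [-2.432, -1.988, -0.0]
force: [-2.3, 1.4, 3.5]
width: 0.561
gripper_force: 20.0
```

>>> {"fn": "carry_out", "kwargs": {
  "claw": [5.8, 6.5, 8, 9, 9, 9, 9, 9, 9, 9, 9, 9],
  "delta_pos": [
    [0, 0, 0],
    [0, 0, 0],
    [0, 0, 0],
    [0, 0, 0],
    [0, 0, -1],
    [0, 0, -2.5],
    [0, 0, -3.5],
    [0, 0, -4],
    [0, 0, -4],
    [0, 0, -2.3],
    [0, 0, 0],
    [0, 0, 0]
  ],
  "angular": [
    [0, 0, 0],
    [0, 0, 0],
    [0, 0, 0],
    [0, 0, 0],
    [0, 0, 0],
    [0, 0, 0],
    [0, 0, 0],
    [0, 0, 0],
    [0, 0, 0],
    [0, 0, 0],
    [0, 0, 0],
    [0, 0, 0]
  ]
}}

```text
clock: 30.0
position: [0.626, -0.2124, 0.2002]
ee_rot: [2.432, 1.988, 0.001]
force: [-0.3, 0.2, -0.3]
width: 0.981
gripper_force: 0.0
```

Run:
```python
from h import *
p=arm.get_image("wrist")
print([(at_z(p,px(d["centre"]),.014).round(4),round(d["conf"],2)) for d in arm.place_of("honey_jar",p)][:2])
wells(p,"short_board")
go(.441,-.295,.2,-.283)
```

```text
[]
[633.2, -166.4, 103.0, 177.9] px 253.0 112.9
t 30.15 turn [-0.002 -0.     0.083] shift [-13.11 -15.37  -0.17] rows>= 5.1
```

>>> {"fn": "carry_out", "kwargs": {
  "claw": [9, 9, 9, 9, 9, 9, 9, 9, 9],
  "delta_pos": [
    [0, 0, 0],
    [-2, -2.4, 0],
    [-2.8, -3.3, 0],
    [-2.8, -3.3, 0],
    [-2.8, -3.3, 0],
    [-1.9, -2.1, 0],
    [-0.8, -1, 0],
    [0, 0, 0],
    [0, 0, 0]
  ],
  "angular": [
    [0, 0, 0.083],
    [0, 0, 0],
    [0, 0, 0],
    [0, 0, 0],
    [0, 0, 0],
    [0, 0, 0],
    [0, 0, 0],
    [0, 0, 0],
    [0, 0, 0]
  ]
}}

```text
clock: 31.05
position: [0.4427, -0.2943, 0.1992]
ee_rot: [-2.511, -1.887, -0.001]
force: [0.6, 0.5, -0.2]
width: 0.979
gripper_force: 0.0
```

Run:
```python
from h import *
p=arm.get_image("wrist")
p=arm.get_image("wrist");cv2.imwrite("pics/w8.png",p["frame"][:,:,::-1])
for l in ("honey_jar","espresso_cup"):
    print(l,[(at_z(p,px(d["centre"]),.0).round(4),round(d["conf"],2)) for d in arm.place_of(l,p)][:2])
circ(p,"espresso_cup",.056)
go(.441,-.295,.017,-.283)
```

```text
honey_jar [(array([ 0.629 , -0.2129,  0.    ]), 0.92)]
espresso_cup [(array([ 0.437 , -0.2934,  0.    ]), 0.56)]
espresso_cup 0.58 z 0.056 [436.6, -290.6, 57.2, 60.9]
t 31.3 turn [-0.     0.     0.002] shift [-0.08 -0.13 18.23] rows>= 4.6
```

View pics/w8.png

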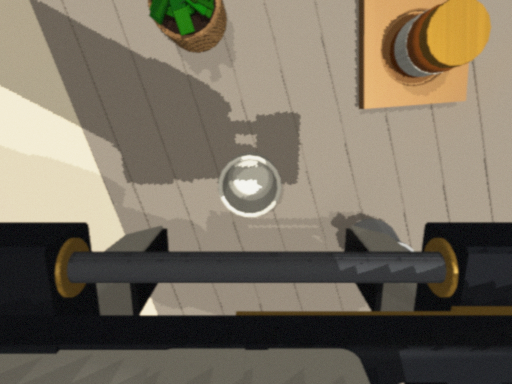

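The cup rim is centred at (250,186), the jar sits in its well, and the milk jug is just at the right finger's edge but clear of it.

>>> {"fn": "carry_out", "kwargs": {
  "claw": [9, 9, 9, 9, 9, 9, 9, 9, 9, 9, 9, 5.5, 5, 5, 5, 5, 5, 5],
  "delta_pos": [
    [0.1, -0.4, 0],
    [0, 0, 2],
    [0, 0, 2.9],
    [0, 0, 2.9],
    [0, 0, 2.9],
    [0, 0, 2.9],
    [0, 0, 2.2],
    [0, 0, 1.6],
    [0, 0, 0.8],
    [0, 0, 0],
    [0, 0, 0],
    [0, 0, 0],
    [0, 0, 0],
    [0, 0, 0],
    [0, 0, 0],
    [0, 0, 0],
    [0, 0, 0],
    [0, 0, 0]
  ],
  "angular": [
    [0, 0, 0],
    [0, 0, 0],
    [0, 0, 0],
    [0, 0, 0],
    [0, 0, 0],
    [0, 0, 0],
    [0, 0, 0],
    [0, 0, 0],
    [0, 0, 0],
    [0, 0, 0],
    [0, 0, 0],
    [0, 0, 0],
    [0, 0, 0],
    [0, 0, 0],
    [0, 0, 0],
    [0, 0, 0],
    [0, 0, 0],
    [0, 0, 0]
  ],
  "force": 15
}}

```text
clock: 33.1
position: [0.4377, -0.2931, 0.0176]
ee_rot: [-2.513, -1.886, -0.0]
force: [-2.3, 0.8, 4.9]
width: 0.652
gripper_force: 15.0
```

>>> {"fn": "carry_out", "kwargs": {
  "claw": [5, 5, 5, 5, 5, 5, 5, 5, 5],
  "delta_pos": [
    [0, 0, -0.5],
    [0, 0, -1.5],
    [0, 0, -2.5],
    [0, 0, -3],
    [0, 0, -3],
    [0, 0, -3],
    [0, 0, -2],
    [0, 0, -0.5],
    [0, 0, 0]
  ],
  "angular": [
    [0, 0, 0],
    [0, 0, 0],
    [0, 0, 0],
    [0, 0, 0],
    [0, 0, 0],
    [0, 0, 0],
    [0, 0, 0],
    [0, 0, 0],
    [0, 0, 0]
  ]
}}

```text
clock: 34.0
position: [0.4381, -0.293, 0.1778]
ee_rot: [2.512, 1.886, 0.001]
force: [-0.7, 0.1, -1.5]
width: 0.652
gripper_force: 15.0
```

```bash
python3 -c "
from h import *
go(.6175,.171,.18,-.283)"
```

```text
t 34.0 turn [ 0.001 -0.     0.   ] shift [49.57  4.26 -0.22] rows>= 12.4
```

>>> {"fn": "carry_out", "kwargs": {
  "claw": [5, 5, 5, 5, 5, 5, 5, 5, 5, 5, 5, 5, 5, 5, 5, 5, 5, 5],
  "delta_pos": [
    [1.4, 0.1, 0],
    [2.6, 0.2, 0],
    [3.4, 0.3, 0],
    [3.4, 0.3, 0],
    [3.4, 0.3, 0],
    [3.4, 0.3, 0],
    [3.4, 0.3, 0],
    [3.4, 0.3, 0],
    [3.4, 0.3, 0],
    [3.4, 0.3, 0],
    [3.4, 0.3, 0],
    [3.4, 0.3, 0],
    [3.4, 0.3, 0],
    [3.4, 0.3, 0],
    [3, 0.2, 0],
    [1.8, 0.2, 0],
    [0, 0, 0],
    [0, 0, 0]
  ],
  "angular": [
    [0, 0, 0],
    [0, 0, 0],
    [0, 0, 0],
    [0, 0, 0],
    [0, 0, 0],
    [0, 0, 0],
    [0, 0, 0],
    [0, 0, 0],
    [0, 0, 0],
    [0, 0, 0],
    [0, 0, 0],
    [0, 0, 0],
    [0, 0, 0],
    [0, 0, 0],
    [0, 0, 0],
    [0, 0, 0],
    [0, 0, 0],
    [0, 0, 0]
  ]
}}

```text
clock: 35.8
position: [0.617, 0.1705, 0.1765]
ee_rot: [2.513, 1.886, -0.003]
force: [-0.4, -0.4, -2.5]
width: 0.652
gripper_force: 15.0
```

Run:
```python
from h import *
p=arm.get_image("wrist")
p=arm.get_image("wrist");cv2.imwrite("pics/w9.png",p["frame"][:,:,::-1])
go(.6175,.171,.032,-.283)
```

```text
t 35.9 turn [-0.     0.001 -0.002] shift [ 0.17 -0.02 14.52] rows>= 3.6
```

View pics/w9.png

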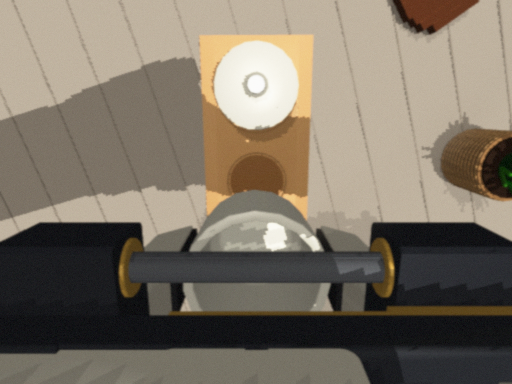

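The cup well's far edge is at row 151 on column 257, and the cup is centred on column 257.

Run:
```python
from h import *
p=arm.get_image("wrist");yb=np.array([np.sin(.283),np.cos(.283),0])
print(at_z(p,(257,151),.018)-.028*yb)
go(.6175,.171,.0316,-.283)
```

```text
[0.61739112 0.17254334 0.018     ]
t 35.95 turn [-0.     0.001 -0.002] shift [ 0.16 -0.04 14.59] rows>= 3.6
```

>>> {"fn": "carry_out", "kwargs": {
  "claw": [5, 5, 5, 5, 5, 5, 5, 5, 5, 5, 5, 5],
  "delta_pos": [
    [0, 0, 1],
    [0, 0, 2],
    [0, 0, 2.5],
    [0, 0, 2.5],
    [0, 0, 2],
    [0, 0, 1.5],
    [0, 0, 1],
    [0, 0, 0.7],
    [0, 0, 0.4],
    [0, 0, 0.3],
    [0, 0, 0.2],
    [0, 0, 0]
  ],
  "angular": [
    [0, 0, 0],
    [0, 0, 0],
    [0, 0, 0],
    [0, 0, 0],
    [0, 0, 0],
    [0, 0, 0],
    [0, 0, 0],
    [0, 0, 0],
    [0, 0, 0],
    [0, 0, 0],
    [0, 0, 0],
    [0, 0, 0]
  ]
}}

```text
clock: 37.15
position: [0.6178, 0.1713, 0.0367]
ee_rot: [2.512, 1.886, 0.001]
force: [-0.3, -0.3, -1.4]
width: 0.652
gripper_force: 15.0
```

>>> {"fn": "carry_out", "kwargs": {
  "claw": [5, 5, 5, 5, 5, 5, 5],
  "delta_pos": [
    [0, 0, 0.15],
    [0, 0, 0.1],
    [0, 0, 0.1],
    [0, 0, 0.08],
    [0, 0, 0.05],
    [0, 0, 0.04],
    [0, 0, 0]
  ],
  "angular": [
    [0, 0, 0],
    [0, 0, 0],
    [0, 0, 0],
    [0, 0, 0],
    [0, 0, 0],
    [0, 0, 0],
    [0, 0, 0]
  ]
}}

```text
clock: 37.85
position: [0.6177, 0.1713, 0.0318]
ee_rot: [-2.512, -1.886, -0.001]
force: [-1.7, -0.5, 5.0]
width: 0.655
gripper_force: 15.0
```

>>> {"fn": "carry_out", "kwargs": {
  "claw": [6.5, 7, 8, 9, 9, 9, 9, 9, 9, 9, 9],
  "delta_pos": [
    [0, 0, 0],
    [0, 0, 0],
    [0, 0, 0],
    [0, 0, 0],
    [0, 0, -1],
    [0, 0, -2.5],
    [0, 0, -3.5],
    [0, 0, -4],
    [0, 0, -4],
    [0, 0, -2.3],
    [0, 0, 0]
  ],
  "angular": [
    [0, 0, 0],
    [0, 0, 0],
    [0, 0, 0],
    [0, 0, 0],
    [0, 0, 0],
    [0, 0, 0],
    [0, 0, 0],
    [0, 0, 0],
    [0, 0, 0],
    [0, 0, 0],
    [0, 0, 0]
  ]
}}

```text
clock: 38.95
position: [0.6199, 0.1712, 0.2091]
ee_rot: [2.511, 1.884, 0.011]
force: [0.4, -0.8, -0.3]
width: 0.978
gripper_force: 0.0
```

>>> {"fn": "carry_out", "kwargs": {
  "claw": [9, 9, 9, 9, 9, 9, 9, 9, 9, 9, 9, 9],
  "delta_pos": [
    [0, 0, -0.5],
    [0, 0, -0.5],
    [0, 0, -0.5],
    [0, 0, -0.5],
    [0, 0, -0.5],
    [0, 0, -0.5],
    [0, 0, 0],
    [0, 0, 0],
    [0, 0, 0],
    [0, 0, 0],
    [0, 0, 0],
    [0, 0, 0]
  ],
  "angular": [
    [0, 0, -0.135],
    [0, 0, -0.135],
    [0, 0, -0.135],
    [0, 0, -0.135],
    [0, 0, -0.135],
    [0, 0, -0.135],
    [0, 0, -0.135],
    [0, 0, -0.135],
    [0, 0, -0.135],
    [0, 0, -0.135],
    [0, 0, -0.135],
    [0, 0, 0]
  ]
}}

```text
clock: 40.15
position: [0.6173, 0.1708, 0.2338]
ee_rot: [-0.573, -3.088, 0.001]
force: [-0.7, 0.2, 0.3]
width: 0.981
gripper_force: 0.0
```

Run:
```python
from h import *
t=arm.get_image("top")
d=arm.trace("mug",t)[0];m=d["region"].astype(np.uint8);print(d["conf"])
c=max(cv2.findContours(m,cv2.RETR_EXTERNAL,cv2.CHAIN_APPROX_NONE)[0],key=cv2.contourArea)[:,0]
w=np.array([at_z(t,u,.06)[:2] for u in c]);o=np.array([.451,.002]);r=np.linalg.norm(w-o,axis=1);i=r.argsort()[-5:];print(w[i]-o)
print([(at_z(t,px(d["centre"]),.014).round(4),round(d["conf"],2)) for d in arm.place_of("espresso_cup",t)][:2])
go(.452,0,.23,1.2);print(arm.observe()["joints"].round(2))
```

```text
0.82
[[-0.037987    0.02074388]
 [-0.04069426  0.01538247]
 [-0.04065898  0.0207534 ]
 [-0.04334735  0.01807809]
 [-0.0433297   0.02076291]]
[]
t 40.3 turn [-0.    -0.    -0.002] shift [  9.23 -21.94   0.4 ] rows>= 6.0
[-0.5   0.46  0.22  1.53 -0.11  1.16  0.94]
```

>>> {"fn": "carry_out", "kwargs": {
  "claw": [9, 9, 9, 9, 9, 9, 9, 9, 9, 9],
  "delta_pos": [
    [0.8, -1.9, 0],
    [1.5, -3.5, 0],
    [1.6, -3.9, 0],
    [1.6, -3.9, 0],
    [1.6, -3.9, 0],
    [1.4, -3.2, 0],
    [0.7, -1.6, 0],
    [0, 0, 0],
    [0, 0, 0],
    [0, 0, 0]
  ],
  "angular": [
    [0, 0, -0.0],
    [0, 0, 0],
    [0, 0, 0],
    [0, 0, 0],
    [0, 0, 0],
    [0, 0, 0],
    [0, 0, 0],
    [0, 0, 0],
    [0, 0, 0],
    [0, 0, 0]
  ]
}}

```text
clock: 41.3
position: [0.454, 0.0013, 0.2344]
ee_rot: [0.575, 3.088, 0.001]
force: [0.4, -0.2, -0.2]
width: 0.979
gripper_force: 0.0
```

Run:
```python
from h import *
p=arm.get_image("wrist")
p=arm.get_image("wrist");cv2.imwrite("pics/w10.png",p["frame"][:,:,::-1])
print([(at_z(p,px(d["centre"]),.0).round(4),round(d["conf"],2)) for d in arm.place_of("mug",p)][:2])
print(arm.observe()["position"])
go(.452,0,.053,1.15)
```

```text
[(array([0.4505, 0.0036, 0.    ]), 0.7)]
[0.4535294  0.00086371 0.23413054]
t 41.45 turn [-0.    -0.     0.053] shift [ 0.1  -0.14 18.11] rows>= 4.5
```

View pics/w10.png

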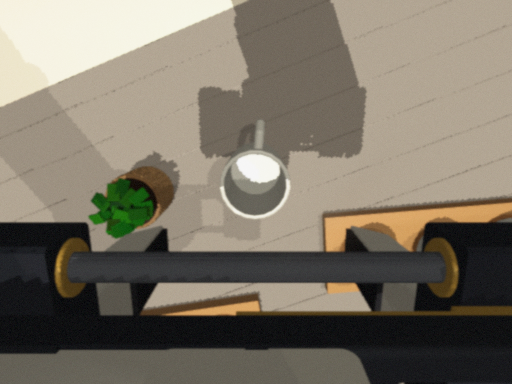

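The mug rim is centred at (255,183.5) with its handle straight up in the picture, square to the closing line. The plant at (125,208) is off to the left.

Run:
```python
from h import *
p=arm.get_image("wrist")
X=at_z(p,(255,183.5),.092);print(X,at_z(p,(289,183.5),.092)-at_z(p,(220.5,183.5),.092))
go(.5*(.451+X[0]),.5*(.002+X[1]),.053,1.2)
```

```text
[0.44843169 0.00155954 0.092     ] [0.02262559 0.05893854 0.        ]
t 41.5 turn [-0.    -0.     0.003] shift [ 0.38 -0.03 18.11] rows>= 4.5
```

>>> {"fn": "carry_out", "kwargs": {
  "claw": [9, 9, 9, 9, 9, 9, 9, 9, 9, 9, 9, 6.5, 5.8, 5.8, 5.8, 5.8, 5.8, 5.8],
  "delta_pos": [
    [0.4, 0, 0],
    [0, 0, 2],
    [0, 0, 2.9],
    [0, 0, 2.9],
    [0, 0, 2.9],
    [0, 0, 2.9],
    [0, 0, 2.2],
    [0, 0, 1.5],
    [0, 0, 0.8],
    [0, 0, 0],
    [0, 0, 0],
    [0, 0, 0],
    [0, 0, 0],
    [0, 0, 0],
    [0, 0, 0],
    [0, 0, 0],
    [0, 0, 0],
    [0, 0, 0]
  ],
  "angular": [
    [0, 0, 0],
    [0, 0, 0],
    [0, 0, 0],
    [0, 0, 0],
    [0, 0, 0],
    [0, 0, 0],
    [0, 0, 0],
    [0, 0, 0],
    [0, 0, 0],
    [0, 0, 0],
    [0, 0, 0],
    [0, 0, 0],
    [0, 0, 0],
    [0, 0, 0],
    [0, 0, 0],
    [0, 0, 0],
    [0, 0, 0],
    [0, 0, 0]
  ],
  "force": 20
}}

```text
clock: 43.3
position: [0.4494, 0.0016, 0.0537]
ee_rot: [0.576, 3.088, 0.001]
force: [-0.6, 0.3, 7.3]
width: 0.71
gripper_force: 19.8
```

>>> {"fn": "carry_out", "kwargs": {
  "claw": [5.8, 5.8, 5.8, 5.8, 5.8, 5.8, 5.8, 5.8],
  "delta_pos": [
    [0, 0, -0.5],
    [0, 0, -1.5],
    [0, 0, -2.5],
    [0, 0, -3],
    [0, 0, -2.9],
    [0, 0, -2],
    [0, 0, -0.6],
    [0, 0, 0]
  ],
  "angular": [
    [0, 0, 0],
    [0, 0, 0],
    [0, 0, 0],
    [0, 0, 0],
    [0, 0, 0],
    [0, 0, 0],
    [0, 0, 0],
    [0, 0, 0]
  ]
}}

```text
clock: 44.1
position: [0.4494, 0.0016, 0.1837]
ee_rot: [0.576, 3.087, 0.001]
force: [-0.0, -0.0, -1.3]
width: 0.711
gripper_force: 19.8
```

>>> {"fn": "carry_out", "kwargs": {
  "claw": [5.8, 5.8, 5.8, 5.8, 5.8, 5.8, 5.8, 5.8, 5.8, 5.8, 5.8, 5.8, 5.8],
  "delta_pos": [
    [0, 0, 0],
    [0, 0, 0],
    [0, 0, 0],
    [0, 0, 0],
    [0, 0, 0],
    [0, 0, 0],
    [0, 0, 0],
    [0, 0, 0],
    [0, 0, 0],
    [0, 0, 0],
    [0, 0, 0],
    [0, 0, 0],
    [0, 0, 0]
  ],
  "angular": [
    [0, 0, 0.06],
    [0, 0, 0.12],
    [0, 0, 0.14],
    [0, 0, 0.14],
    [0, 0, 0.14],
    [0, 0, 0.14],
    [0, 0, 0.14],
    [0, 0, 0.14],
    [0, 0, 0.14],
    [0, 0, 0.12],
    [0, 0, 0.08],
    [0, 0, 0.04],
    [0, 0, 0]
  ]
}}

```text
clock: 45.4
position: [0.4482, 0.0014, 0.182]
ee_rot: [-2.43, -1.99, 0.004]
force: [0.2, 1.0, -2.5]
width: 0.711
gripper_force: 19.8
```

```bash
python3 -c "
from h import *
go(.6455,-.1155,.184,-.2)"
```

```text
t 45.4 turn [-0.002  0.001  0.001] shift [-7.54 21.66 -0.2 ] rows>= 5.7
```

>>> {"fn": "carry_out", "kwargs": {
  "claw": [5.8, 5.8, 5.8, 5.8, 5.8, 5.8, 5.8, 5.8, 5.8, 5.8],
  "delta_pos": [
    [-0.4, 1.1, 0],
    [-0.9, 2.5, 0],
    [-1.2, 3.5, 0],
    [-1.2, 3.5, 0],
    [-1.2, 3.5, 0],
    [-1.2, 3.5, 0],
    [-0.9, 2.6, 0],
    [-0.5, 1.4, 0],
    [0, 0, 0],
    [0, 0, 0]
  ],
  "angular": [
    [0, 0, 0],
    [0, 0, 0],
    [0, 0, 0],
    [0, 0, 0],
    [0, 0, 0],
    [0, 0, 0],
    [0, 0, 0],
    [0, 0, 0],
    [0, 0, 0],
    [0, 0, 0]
  ]
}}

```text
clock: 46.4
position: [0.6458, -0.115, 0.1822]
ee_rot: [-2.429, -1.991, 0.002]
force: [-0.3, 0.5, -2.0]
width: 0.712
gripper_force: 19.8
```

Run:
```python
from h import *
p=arm.get_image("wrist")
p=arm.get_image("wrist");cv2.imwrite("pics/w11.png",p["frame"][:,:,::-1])
go(.6455,-.1155,.0677,-.2)
```

```text
t 46.5 turn [-0.001 -0.     0.003] shift [-0.13  0.02 11.52] rows>= 2.9
```

View pics/w11.png

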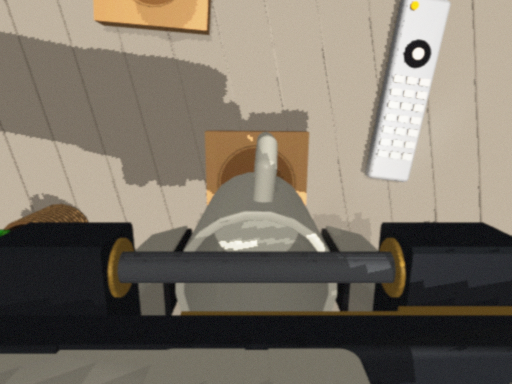

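The board end is at row 130.5, columns 206–308, and the well's far edge is at about row 147. The handle points away from the jar.

Run:
```python
from h import *
p=arm.get_image("wrist");yb=np.array([np.sin(.203),np.cos(.203),0])
print(at_z(p,(257,130.5),.018)-.052*yb,at_z(p,(255,147),.018)-.038*yb)
go(.646,-.1145,.0677,-.2)
```

```text
[ 0.64398008 -0.11543017  0.018     ] [ 0.641877  -0.1166691  0.018    ]
t 46.55 turn [-0.001 -0.001  0.003] shift [-0.05  0.05 11.54] rows>= 2.9
```

>>> {"fn": "carry_out", "kwargs": {
  "claw": [5.8, 5.8, 5.8, 5.8, 5.8, 5.8, 5.8, 5.8, 5.8, 5.8, 5.8],
  "delta_pos": [
    [0, 0, 1],
    [0, 0, 2],
    [0, 0, 2.3],
    [0, 0, 2],
    [0, 0, 1.5],
    [0, 0, 0.9],
    [0, 0, 0.6],
    [0, 0, 0.3],
    [0, 0, 0.2],
    [0, 0, 0.2],
    [0, 0, 0]
  ],
  "angular": [
    [0, 0, 0],
    [0, 0, 0],
    [0, 0, 0],
    [0, 0, 0],
    [0, 0, 0],
    [0, 0, 0],
    [0, 0, 0],
    [0, 0, 0],
    [0, 0, 0],
    [0, 0, 0],
    [0, 0, 0]
  ]
}}

```text
clock: 47.65
position: [0.6464, -0.1146, 0.0736]
ee_rot: [2.43, 1.991, 0.001]
force: [0.1, -0.4, -1.4]
width: 0.71
gripper_force: 19.8
```

>>> {"fn": "carry_out", "kwargs": {
  "claw": [5.8, 5.8, 5.8, 5.8, 5.8, 5.8, 5.8],
  "delta_pos": [
    [-0.05, -0.15, 0.2],
    [0, 0, 0.1],
    [0, 0, 0.1],
    [0, 0, 0.08],
    [0, 0, 0.06],
    [0, 0, 0.06],
    [0, 0, 0]
  ],
  "angular": [
    [0, 0, 0],
    [0, 0, 0],
    [0, 0, 0],
    [0, 0, 0],
    [0, 0, 0],
    [0, 0, 0],
    [0, 0, 0]
  ]
}}

```text
clock: 48.35
position: [0.6446, -0.1147, 0.0678]
ee_rot: [-2.43, -1.991, -0.0]
force: [-2.3, 1.0, 4.1]
width: 0.706
gripper_force: 19.8
```

Contact felt. I'll release, rise and clear the view.

>>> {"fn": "carry_out", "kwargs": {
  "claw": [7, 7.6, 8.5, 9, 9, 9, 9, 9, 9, 9, 9, 9, 9, 9, 9],
  "delta_pos": [
    [0, 0, 0],
    [0, 0, 0],
    [0, 0, 0],
    [0, 0, 0],
    [0, 0, -1],
    [0, 0, -2.5],
    [0, 0, -3.5],
    [0, 0, -4],
    [0, 0, -4],
    [0, -3, -3],
    [0, -3, -1],
    [0, -3, 0],
    [0, -3, 0],
    [0, 0, 0],
    [0, 0, 0]
  ],
  "angular": [
    [0, 0, 0],
    [0, 0, 0],
    [0, 0, 0],
    [0, 0, 0],
    [0, 0, 0],
    [0, 0, 0],
    [0, 0, 0],
    [0, 0, 0],
    [0, 0, 0],
    [0, 0, 0],
    [0, 0, 0],
    [0, 0, 0],
    [0, 0, 0],
    [0, 0, 0],
    [0, 0, 0]
  ]
}}

```text
clock: 49.85
position: [0.5271, -0.091, 0.2584]
ee_rot: [2.43, 1.991, 0.003]
force: [0.3, 0.2, 1.3]
width: 0.98
gripper_force: 0.0
```

Run:
```python
from h import *
t=arm.get_image("top");s=arm.get_image("scene")
a=cv2.resize(s["frame"][100:360,130:440,::-1],None,fx=2.55,fy=2.3,interpolation=cv2.INTER_CUBIC);cv2.imwrite("pics/s2.png",a);print(a.shape)
for n,p in(("top",t),("scene",s)):
  for l in L: print(n,l,[(at_z(p,px(d["centre"]),.014 if l in L[:5] else 0).round(3),round(d["conf"],2)) for d in arm.place_of(l,p)][:1])
```

```text
(598, 790, 3)
top espresso_cup [(array([0.612, 0.168, 0.014]), 0.63)]
top water_glass [(array([0.596, 0.089, 0.014]), 0.69)]
top sugar_pot [(array([0.642, 0.25 , 0.014]), 0.69)]
top mug []
top honey_jar [(array([0.599, 0.091, 0.014]), 0.62)]
top milk_jug [(array([ 0.544, -0.406,  0.   ]), 0.93)]
top plant []
scene espresso_cup [(array([0.618, 0.171, 0.014]), 0.62)]
scene water_glass [(array([0.594, 0.092, 0.014]), 0.63)]
scene sugar_pot [(array([0.645, 0.25 , 0.014]), 0.9)]
scene mug [(array([ 0.638, -0.121,  0.014]), 0.86)]
scene honey_jar [(array([ 0.612, -0.228,  0.014]), 0.67)]
scene milk_jug [(array([ 0.539, -0.419,  0.   ]), 0.65)]
scene plant [(array([ 0.438, -0.119,  0.   ]), 0.87)]
```

View pics/s2.png

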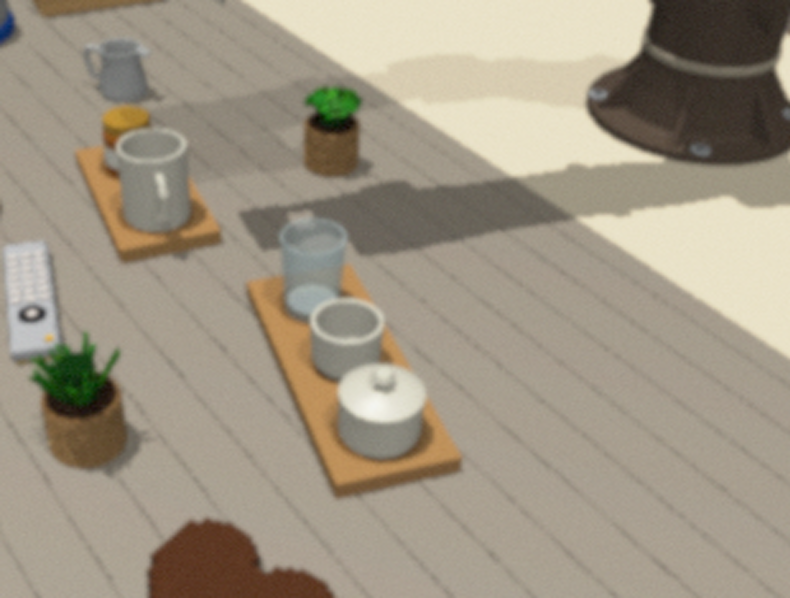

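All five pieces stand upright on their boards, and the jug and plant look unmoved. One closer wrist view will confirm the short board before I hand in.

>>> {"fn": "carry_out", "kwargs": {
  "claw": [9, 9, 9, 9, 9, 9, 9, 9, 9],
  "delta_pos": [
    [-2.5, 0, -1],
    [-3.5, 0, -1],
    [-3.5, 0, -1],
    [-3.5, 0, -1],
    [-3, 1, 0],
    [-2, 2, 0],
    [-1, 1, 0],
    [0, 0, 0],
    [0, 0, 0]
  ],
  "angular": [
    [0, 0, 0],
    [0, 0, 0],
    [0, 0, 0],
    [0, 0, 0],
    [0, 0, 0],
    [0, 0, 0],
    [0, 0, 0],
    [0, 0, 0],
    [0, 0, 0]
  ]
}}

```text
clock: 51.55
position: [0.5285, -0.285, 0.297]
ee_rot: [-2.43, -1.99, 0.001]
force: [-0.5, -0.3, -0.9]
width: 0.978
gripper_force: 0.0
```

Run:
```python
from h import *
p=arm.get_image("wrist")
p=arm.get_image("wrist");cv2.imwrite("pics/w12.png",p["frame"][:,:,::-1])
for l in ("mug","honey_jar"): print(l,[(at_z(p,px(d["centre"]),.014).round(4),round(d["conf"],2)) for d in arm.place_of(l,p)][:1])
for X in((.644,-.1152,.106),(.644,-.1152,.018),(.624,-.2135,.084),(.624,-.2135,.018)):print(proj(p,X).round(1))
```

```text
mug [(array([ 0.6491, -0.1223,  0.014 ]), 0.93)]
honey_jar [(array([ 0.6239, -0.2143,  0.014 ]), 0.93)]
[344.2 -22.3]
[325.1   7.5]
[332.4  92.3]
[320.7  95.8]
```

View pics/w12.png

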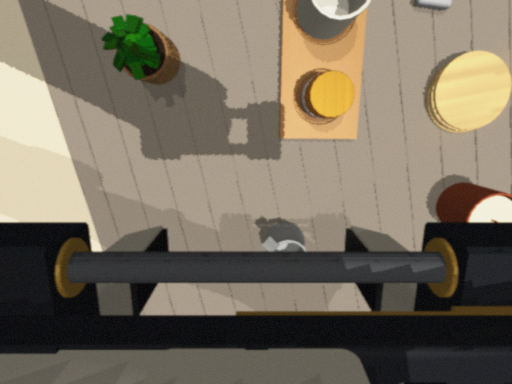

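The wrist view shows the jar lid at (331,93), as predicted, and the mug's foot inside its well at about (325,15) with the rim showing round it. I'm handing in.

```bash
python3 -c "
from h import *
print(arm.sign_off())"
```

```text
the job is handed in; nothing more can be done
None
```

The job is handed in: the last pictures show all five pieces standing upright in their own wells, and the milk jug and plant were left where they stood.

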